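# Photograph the tied flies on the macro stand

## Robot

A 6-joint arm with a two-finger parallel gripper is mounted at the origin on the work surface. World frame = base frame: x ahead of the robot, y to its left, z up, the work surface at z = 0. Lengths are in mm, angles in rad, forces in N, time in s.
With the tool pointing down it reaches from about 300 to 775 mm from the base axis. Payload 14.6 kg.
Tool frame: the origin (TCP) lies on the front face of the gripper's body, between the roots of the fingers; the fingertips stand 97 mm ahead of it and the grasp point (between the pads) lies 78 mm ahead of it; z points along the fingers, y is the line along which they close (so a half turn about z gives the same grasp; the last joint's range is limited). The gripper opens to 94 mm and grips with 3 to 60 N. Pads are 16 mm wide; open, the fingers measure 119 mm over their backs; the gripper's body (75 mm by 177 mm) begins 78 mm behind the grasp point.
Start: joints at [1.103, 0.3, 1.521, -0, 1.321, -0.067], TCP at [214.582, 506.404, 302.646] pointing down, gripper open.
Joint ranges: [-3.03, 3.03], [-0.79, 2.21], [0.23, 2.52], [-1.04, 4.18], [0, 3.07], [-2.55, 2.55]. Speed limits (rad/s): [2.22, 2.22, 2.57, 3.14, 3.14, 3.14].

## Interface

Orientations are given as [roll, pitch, yaw] about the fixed x, y, z axes, in that order (R = Rz(yaw) Ry(pitch) Rx(roll)).
In Python, from cell import * gives the robot as it stands.
- The arm moves only by the tool carry_out, never from a script. Its arguments are lists of equal length, an entry for each row: "slide": the shift along the world's x, y, z scaled (see below), a list of three; "dr": the turn, a rotation vector about the world's x, y, z scaled (see below), a list of three; "gripper": the opening in per cent of the stroke, from 0 (shut) to 100 (fully open). A call has 1 to 10 rows; each row is the pose to reach, as a shift and turn from the pose commanded when the call began, turning the shorter way round; what a row does not reach only later rows make up. The controller multiplies each number of a shift by 0.25 m and each number of a turn by 360 degrees. A row lasts 1/12 s, in which the tool goes at most 41.7 mm and 7.16 degrees, less where a joint would pass 70% of its speed; a pose out of reach is approached as far as the arm can. A call with a number of a shift or a turn outside -1 to 1 is refused whole. A call with a gripper value outside its range is refused whole. The fingers move at their own pace and stop on an object; "newtons" is the grip in N (left out, the last holds). Time passes only in rows, so rows that repeat a pose let the fingers close. It gives the time, the measured TCP pose, the force, the opening and the grip force at its end, in the units of the state.
- read_state(): the state, without advancing time (a new reading comes with each control period).
- camera(name): name is "side" or "top"; returns the picture (400x640x3 uint8, red, green, blue); there is no depth.
- camera_model(name): a dict with "vfov" (degrees; the focal length in pixels is half the picture's height over the tangent of half this angle, whatever the lens; pixels are square), "cx", "cy" (the principal point, pixels), "k1" (the pictures are not rectified: a ray, as slopes to the right and down, at radius r is drawn at 1 + k1 r^2 times it, then the intrinsics apply), "R" (3x3) and "t" (3): a world point X has camera coordinates R X + t. Camera axes: x right, y down, z forward; pixel columns grow to the right and rows downward; lengths in mm; the calibration is good to about 2 mm. A picture is of the moment at which its call begins. camera_model takes no time and is no camera call.
- sign_off(): hands the job in; it is judged then, once.
The state is a dict: "clock": time; "joints": joint angles; "qd": joint speeds; "effort": joint torques, N m; "eef_pos": TCP position; "eef_rot": TCP orientation; "wrist_force": force on the tool from outside, world axes, zero at the start; "moment": the same for the moment, N m; "finger_gap": finger opening in mm; "finger_force": force on a finger pad.
Only numpy, scipy, OpenCV 4.12 (cv2) and the standard library are available. Lean on these libraries where they do the work, as an engineer would, in place of code of your own. Each camera call takes 0.05 s, during which the arm holds its last target. There are 200 camera calls.

## Task

Photograph the tied flies: draw the tray out from under the macro camera, stand every fly mount that is on the bench upright inside the tray, and slide the tray fully home. Set the focus dial's white line to the red tab, always coming up to the tab clockwise (seen from above) so that the half radian of play in the screw is taken up: the dial stands past it now, so wind it back counter-clockwise well beyond the tab first, and if you overshoot, go back and come again; also turn the lamp knob's white line to the yellow mark. When all that is set, press the shutter button fully down for the picture, then let go and leave everything set, without knocking the camera, shifting the red tab or moving the tin, bead jar or scissors.

Things in the scene. Friction and masses are not known exactly. Their poses are not given: they have to be found in the camera images.
- tray (a joint): specimen tray of the camera stand, m: 0 = fully home under the camera, against its stop; 0.165 = fully drawn out, which is far enough for a gripper to load it from above beside the camera. It slides stiffly (about 1.5 N) and stays where it is left
- tray_floor (a point): centre of the tray's light grey floor, on its surface (22 mm above the bench). Tray 76 mm along its x, 160 mm along its y, with a wall 3 mm thick and 18 mm high all round; guide rails at x = +-44 mm are lower. It is drawn out along its own -y; the column is at its +y end. When it is home the lens hangs about 88 mm above this point
- tray_handle (a point): the tray's pull: an upright steel pin 14 mm across with a red ball top (17 mm), at the tray's -y end, 100 mm from the tray's centre and moving with it. This point is 22 mm above the tray floor, inside the pin; the ball's top is 19 mm higher, the tongue that carries the pin 23 mm lower. Pinch it from above
- dial_grip (a point): on the upright axis of the focus dial on the camera column, about half-way up its dark grey knob (40 mm across, 32 mm high, top 14 mm above this point). The black skirt, 66 mm across, lies 18 mm below. Its x axis turns with the dial and points to the white line. The line starts 0.4 to 2.6 rad clockwise of the red tab; stops lie more than 1.5 rad counter-clockwise of the tab
- dial_line (a point): outer end of the dial's white line, on the top edge of the black skirt, 33 mm from the dial's axis
- red_tab (a point): the red index tab: a small red block outside the skirt, on a stiff clip. This point lies on the skirt's edge (33 mm from the axis) at the tab's bearing, level with the white line's end: the line is on the mark when the two points meet
- focus_dial (a joint): play of the dial on its lead screw, -0.25 to +0.25 rad: the dial's angle ahead of the screw, counter-clockwise from above positive. A clockwise turn first runs through the play to -0.25 (play taken up), then drives the screw and raises the camera; counter-clockwise runs to +0.25, then lowers it. The dial turns against 0.07 Nm and stays where it is left
- camera: the macro camera and ring light: a black upright barrel 45 mm across (ring light 68 mm across), from 109 to 204 mm above the bench, with its bracket back to the column. The origin lies at bench level straight below the lens (within 4 mm in height). It rides on the lead screw; do not knock it
- lamp (a joint): lamp brightness knob on the console, rad: 0 = white line at the yellow mark, counter-clockwise seen from above is positive, stops at -1.9 and +1.2. It starts at -1.4 to -0.5, turns lightly (0.03 Nm) and stays where it is left
- lamp_grip (a point): grip of the lamp knob: a black upright bar 13 mm thick, 40 mm long and 26 mm high on a disc 44 mm across; this point is on the turning axis 11 mm below the bar's top and 15 mm above the disc. Its x axis runs along the bar towards the white line. Pinch across the bar (along y)
- shutter (a joint): red shutter button on the console, m: 0 = up, 0.006 = fully down (5 N); it springs back
- shutter_top (a point): centre of the top face of the red shutter button, 28 mm across, 91 mm from the lamp knob on the same console. Its top is 60 mm above the bench; the console is 38 mm high
- tin: bystander: round silver tin, 96 mm across, 35 mm high, origin under its centre. Leave it alone
- bead_jar: bystander: clear jar of coloured beads with black lid, 54 mm across, 59 mm high, origin under its centre. Leave it alone
- scissors: bystander: small black-handled scissors lying flat, 130 mm long along their x (handles at -x), 10 mm high. Leave them alone
- fly_lime_mid (a point): centre, half-way up, of the fly mount with the lime-green bead-head fly (may be absent): an upright beech cylinder with a heavy brass foot, 30 mm across and 40 mm high, about 75 g, with a 30 mm long tied fly standing on top, to 18 mm above the mount. This point is 20 mm above the underside. z points up, x along the fly to its bead. Starts upright on the black mat; take it by the wooden mount
- fly_orange_mid (a point): centre, half-way up, of the fly mount with the orange bead-head fly (may be absent): an upright beech cylinder with a heavy brass foot, 30 mm across and 40 mm high, about 75 g, with a 30 mm long tied fly standing on top, to 18 mm above the mount. This point is 20 mm above the underside. z points up, x along the fly to its bead. Starts upright on the black mat; take it by the wooden mount
- fly_pink_mid (a point): centre, half-way up, of the fly mount with the pink bead-head fly (may be absent): an upright beech cylinder with a heavy brass foot, 30 mm across and 40 mm high, about 75 g, with a 30 mm long tied fly standing on top, to 18 mm above the mount. This point is 20 mm above the underside. z points up, x along the fly to its bead. Starts upright on the black mat; take it by the wooden mount
- fly_blue_mid (a point): centre, half-way up, of the fly mount with the blue bead-head fly (may be absent): an upright beech cylinder with a heavy brass foot, 30 mm across and 40 mm high, about 75 g, with a 30 mm long tied fly standing on top, to 18 mm above the mount. This point is 20 mm above the underside. z points up, x along the fly to its bead. Starts upright on the black mat; take it by the wooden mount

How it is judged (in metres and radians):
On the way:
1. the shutter is pressed down (at least 4.5 of its 6 mm) with every fly upright on the tray, the tray home, the dial on the red tab with its play taken up clockwise, and the lamp knob on the yellow mark (value of joint shutter above 0.0045 m and x of fly_lime_mid in the frame of tray_floor between -0.024 and 0.024 m and y of fly_lime_mid in the frame of tray_floor between -0.066 and 0.066 m and z of fly_lime_mid in the frame of tray_floor between 0.014 and 0.025 m and angle between each of fly_lime_mid, fly_orange_mid, fly_pink_mid, fly_blue_mid's own z axis and vertical below 0.15 rad and x of fly_orange_mid in the frame of tray_floor between -0.024 and 0.024 m and y of fly_orange_mid in the frame of tray_floor between -0.066 and 0.066 m and z of fly_orange_mid in the frame of tray_floor between 0.014 and 0.025 m and x of fly_pink_mid in the frame of tray_floor between -0.024 and 0.024 m and y of fly_pink_mid in the frame of tray_floor between -0.066 and 0.066 m and z of fly_pink_mid in the frame of tray_floor between 0.014 and 0.025 m and x of fly_blue_mid in the frame of tray_floor between -0.024 and 0.024 m and y of fly_blue_mid in the frame of tray_floor between -0.066 and 0.066 m and z of fly_blue_mid in the frame of tray_floor between 0.014 and 0.025 m and value of joint tray below 0.005 m and horizontal distance between dial_line and red_tab below 0.0035 m and value of joint focus_dial below -0.17 rad and value of joint lamp between -0.14 and 0.14 rad), for 0.05 s.
At the end, for the whole second after the job is handed in: Every fly present stands upright (0.15 rad) in the tray, tray home (5 mm), dial line within 3.5 mm of the red tab with the play taken up clockwise (play below -0.17), lamp knob within 0.14 rad of the yellow mark, shutter up again (x of fly_lime_mid in the frame of tray_floor between -0.024 and 0.024 m and y of fly_lime_mid in the frame of tray_floor between -0.066 and 0.066 m and z of fly_lime_mid in the frame of tray_floor between 0.014 and 0.025 m and angle between each of fly_lime_mid, fly_orange_mid, fly_pink_mid, fly_blue_mid's own z axis and vertical below 0.15 rad and x of fly_orange_mid in the frame of tray_floor between -0.024 and 0.024 m and y of fly_orange_mid in the frame of tray_floor between -0.066 and 0.066 m and z of fly_orange_mid in the frame of tray_floor between 0.014 and 0.025 m and x of fly_pink_mid in the frame of tray_floor between -0.024 and 0.024 m and y of fly_pink_mid in the frame of tray_floor between -0.066 and 0.066 m and z of fly_pink_mid in the frame of tray_floor between 0.014 and 0.025 m and x of fly_blue_mid in the frame of tray_floor between -0.024 and 0.024 m and y of fly_blue_mid in the frame of tray_floor between -0.066 and 0.066 m and z of fly_blue_mid in the frame of tray_floor between 0.014 and 0.025 m and value of joint tray below 0.005 m and horizontal distance between dial_line and red_tab below 0.0035 m and value of joint focus_dial below -0.17 rad and value of joint lamp between -0.14 and 0.14 rad and value of joint shutter below 0.002 m); the robot touches nothing.
It fails at once if the tin is pushed more than 30 mm (distance of tin from where it was at the start of the episode above 0.03 m).
It fails at once if the bead jar is pushed more than 30 mm (distance of bead_jar from where it was at the start of the episode above 0.03 m).
It fails at once if the scissors is pushed more than 30 mm (distance of scissors from where it was at the start of the episode above 0.03 m).
It fails at once if the red tab is shifted more than 8 mm (distance of red_tab from where it was at the start of the episode above 0.008 m).
It fails at once if the camera is knocked (over 15 N) (contact force between camera and the fingers above 15 N or contact force between camera and the arm above 15 N).
Of fly_lime, fly_orange, fly_pink, fly_blue only 3 to 4 are there at a start; the rules pass over those that are not, and their reading is None.
At some moment in a run one of fly_lime, fly_orange, fly_pink, fly_blue may be knocked a few centimetres aside while the robot is not near it.
It also fails if it takes over 208 s, if anything falls off the work surface, if the arm or the gripper's body presses on something with over 40 N, if the wrist force passes 120 N, or if a joint passes its speed limit or range.

## Working session

There is one attempt and no reset: what is moved stays moved. The work goes in short steps, Python scripts to look and compute and a tool call to move; the robot and the scene stay as the last step left them, time stands still between calls to the robot, and variables do not carry over. Pictures are saved under pics/ and viewed, at most 14 in all, crops included, and the job is handed in when it is done.

Besides the shell and the picture viewer there is one more tool, called after "Request:" in YAML: its name, and indented under it one key for each argument. carry_out: Moves the arm, as the interface text tells. Its arguments: {"type":"object","properties":{"slide":{"type":"array","items":{"type":"array","items":{"type":"number","minimum":-1,"maximum":1}}},"dr":{"type":"array","items":{"type":"array","items":{"type":"number","minimum":-1,"maximum":1}}},"gripper":{"type":"array","items":{"type":"number"}},"newtons":{"type":"number"}},"required":["slide","dr","gripper"]}

```bash
mkdir -p pics
cat > h.py <<'E'
from cell import *
import numpy as np, cv2
def snap(name,f):
    im=camera(name); cv2.imwrite('pics/'+f,cv2.cvtColor(im,cv2.COLOR_RGB2BGR)); return im
def K(m):
    f=200/np.tan(np.radians(m['vfov'])/2); return f
def ray(name,uv):
    m=camera_model(name); f=K(m); R=np.array(m['R']); t=np.array(m['t'])
    d=np.array([(uv[0]-m['cx'])/f,(uv[1]-m['cy'])/f]); s=d.copy()
    for _ in range(30): s=d/(1+m['k1']*(s@s))
    return -R.T@t, R.T@np.array([s[0],s[1],1])
def at_z(name,uv,z):
    o,d=ray(name,uv); return o+d*(z-o[2])/d[2]
def tri(a,b):
    (o1,d1),(o2,d2)=ray('top',a),ray('side',b)
    s=np.linalg.lstsq(np.c_[d1,-d2],o2-o1,rcond=None)[0]
    p,q=o1+s[0]*d1,o2+s[1]*d2
    return (p+q)/2, np.linalg.norm(p-q)
def proj(name,X):
    m=camera_model(name); f=K(m); c=np.array(m['R'])@np.array(X,float)+np.array(m['t'])
    s=c[:2]/c[2]; s=s*(1+m['k1']*(s@s)); return s*f+[m['cx'],m['cy']]
E
python3 - <<'E'
from h import *
np.set_printoptions(precision=3,suppress=True)
for n in('top','side'):
    snap(n,n+'0.png'); m=camera_model(n); print(n,m['vfov'],m['k1'],-np.array(m['R']).T@m['t'],np.array(m['R']))
print(read_state())
E
```

```text
top 54.653773626350656 0.006805290089345297 [ 487.843  -40.555 1145.553] [[ 0.01  -1.    -0.01 ]
 [-0.996 -0.009 -0.09 ]
 [ 0.09   0.011 -0.996]]
side 56.90503266185216 -0.031047011307546505 [ 486.761 -874.48   646.775] [[ 0.995 -0.103 -0.008]
 [-0.055 -0.473 -0.879]
 [ 0.087  0.875 -0.476]]
{'clock': 0.1, 'joints': array([ 1.103,  0.3  ,  1.522, -0.   ,  1.321, -0.067]), 'qd': array([-0.   , -0.002, -0.   ,  0.   ,  0.   , -0.001]), 'effort': array([ -0.001, -53.265, -35.328,   0.071,   0.024,  -0.   ]), 'eef_pos': array([214.537, 506.285, 302.124]), 'eef_rot': array([-3.141, -0.   ,  2.741]), 'wrist_force': array([-0.264,  0.192,  0.228]), 'moment': array([-0.028, -0.01 , -0.019]), 'finger_force': 0.0, 'finger_gap': 93.82297810045841}
```

View pics/top0.png

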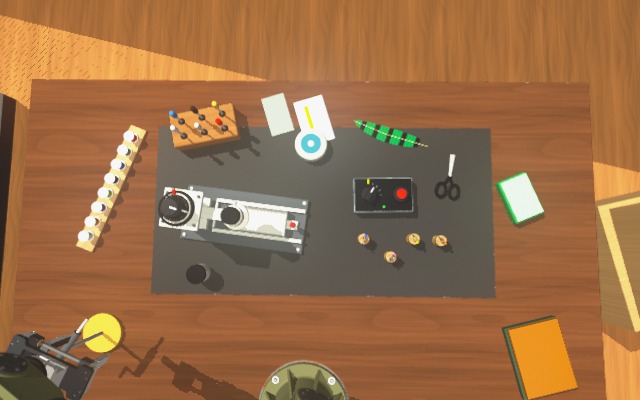

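View pics/side0.png

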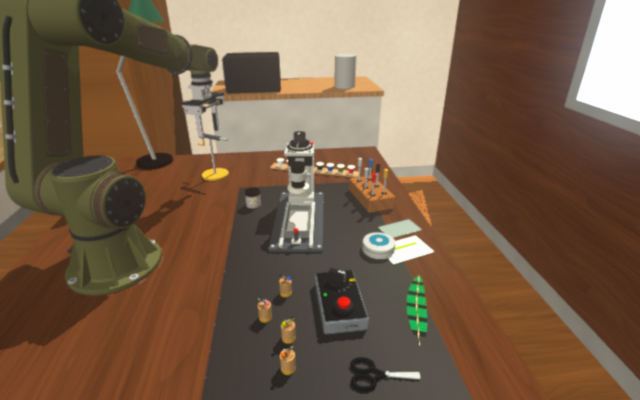

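View crops.

Run:
```python
import cv2
im=cv2.imread('pics/top0.png')
cv2.imwrite('pics/c1.png',cv2.resize(im[180:255,152:312],None,fx=5,fy=5,interpolation=cv2.INTER_CUBIC))
cv2.imwrite('pics/c2.png',cv2.resize(im[172:268,348:454],None,fx=6,fy=6,interpolation=cv2.INTER_CUBIC))
s=cv2.imread('pics/side0.png')
cv2.imwrite('pics/c3.png',cv2.resize(s[125:255,245:375],None,fx=4.6,fy=4.6,interpolation=cv2.INTER_CUBIC))
```

```text
(no output)
```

View pics/c1.png

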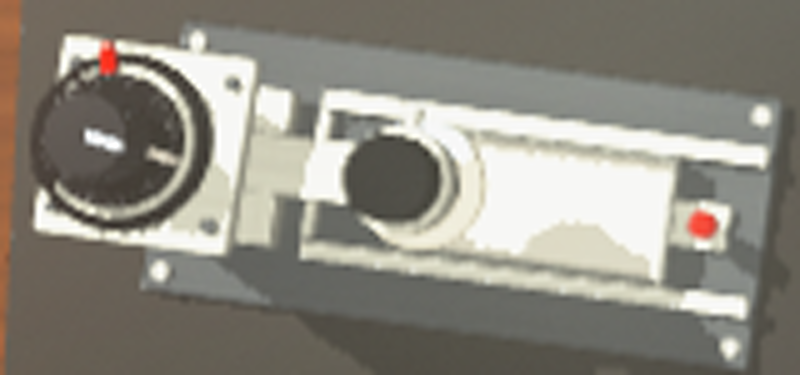

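View pics/c2.png

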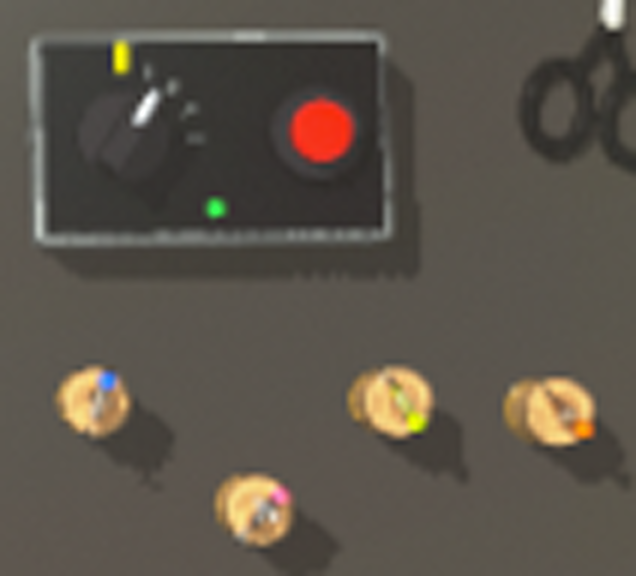

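View pics/c3.png

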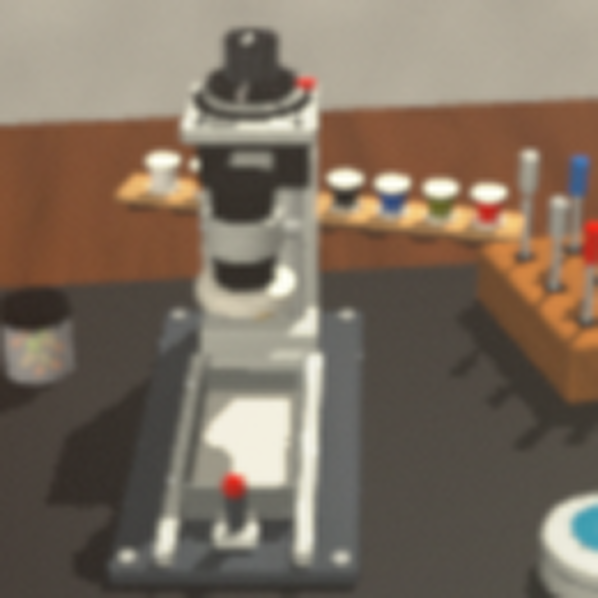

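```bash
cat >> h.py <<'E'
def blobs(im,lo,hi,box=None,amin=4):
    hsv=cv2.cvtColor(im,cv2.COLOR_RGB2HSV); m=cv2.inRange(hsv,np.array(lo),np.array(hi))
    if box is not None:
        k=np.zeros_like(m); u0,u1,v0,v1=box; k[v0:v1,u0:u1]=1; m=m*k
    n,l,st,c=cv2.connectedComponentsWithStats(m)
    return [(round(c[i][0],1),round(c[i][1],1),int(st[i][4]),tuple(int(x) for x in st[i][:4])) for i in range(1,n) if st[i][4]>=amin]
def red(im,box): return blobs(im,(0,170,150),(6,255,255),box,3)
def flies(im,box=(150,500,150,295)):
    return [b for b in blobs(im,(8,70,80),(24,255,255),box,20)]
E
python3 - <<'E'
from h import *
np.set_printoptions(precision=1,suppress=True)
t=cv2.imread('pics/top0.png')[:,:,::-1].copy(); s=cv2.imread('pics/side0.png')[:,:,::-1].copy()
c1=lambda u,v:(u/5+152-.4,v/5+180-.4); c3=lambda u,v:(u/4.6+245-.4,v/4.6+125-.4)
for a,b in [((197,40),(345,314)),((761,115),(340,556)),((730,347),(127,556)),((160,271),(178,314)),((702,224),(234,486)),((108,59),(306,84))]:
    p,e=tri(c1(*a),c3(*b)); print(p,e)
print('red top',red(t,(150,420,150,300))); print('red side',red(s,(230,380,120,320)))
f=flies(t); print(f); print([at_z('top',b[:2],22) for b in f])
f=flies(s,(230,320,265,390)); print(f); print([at_z('side',b[:2],22) for b in f])
# console
c2=lambda u,v:(u/6+348-.4,v/6+172-.4)
for n,p,z in [('disc',(133,135),44),('line',(147,105),50),('yel',(121,58),38),('btn',(322,130),60),('cL',(38,38),38),('cR',(380,38),38)]: print(n,at_z('top',c2(*p),z))
b=[at_z('top',x[:2],56) for x in red(t,(390,420,180,210))];print(b)
# dial
for z in (200,210,220,230): print(z,[at_z('top',c1(*p),z) for p in [(122,140),(165,157),(108,66)]])
print('knobtop', tri(c1(80,135),c3(250,40)))
E
```

```text
[619.9 336.8  14. ] 1.0331692064686924
[579.1   3.2  15.5] 0.08969424226321243
[444.2  19.6  14.7] 0.6118666796475447
[484.8 353.2  13.7] 0.5486003730067874
[514.4  34.3  53. ] 0.752451949438038
[587.5 310.7 220.1] 1.6022265748782123
red top [(np.float64(401.2), np.float64(193.4), 82, (396, 189, 11, 10)), (np.float64(173.0), np.float64(191.9), 14, (172, 190, 3, 5)), (np.float64(292.1), np.float64(224.5), 15, (290, 223, 5, 4))]
red side [(np.float64(350.7), np.float64(170.7), 11, (349, 170, 5, 3)), (np.float64(373.2), np.float64(176.7), 30, (372, 173, 4, 9)), (np.float64(295.2), np.float64(230.3), 11, (294, 229, 4, 4)), (np.float64(343.4), np.float64(301.8), 108, (338, 297, 12, 11))]
[(np.float64(155.8), np.float64(216.1), 784, (150, 150, 64, 145)), (np.float64(495.7), np.float64(216.2), 1006, (490, 150, 10, 145)), (np.float64(362.8), np.float64(238.8), 101, (357, 233, 13, 12)), (np.float64(412.2), np.float64(238.2), 121, (406, 233, 15, 12)), (np.float64(439.1), np.float64(240.1), 153, (432, 235, 15, 12)), (np.float64(389.3), np.float64(256.4), 113, (383, 251, 14, 12)), (np.float64(24
[... 615 characters left out ...]
1, -314. ,   22. ]), array([ 475.6, -385.7,   22. ])]
disc [ 602.9 -186.    44. ]
line [ 616.6 -191.9   50. ]
yel [ 640.6 -181.2   38. ]
btn [ 604.4 -272.4   60. ]
cL [ 650.  -141.4   38. ]
cR [ 651.4 -305.3   38. ]
[array([ 604.4, -273.1,   56. ])]
200 [array([548.9, 309.7, 200. ]), array([540.7, 288.2, 200. ]), array([585.3, 318.2, 200. ])]
210 [array([548.2, 306. , 210. ]), array([540.2, 284.7, 210. ]), array([584.3, 314.4, 210. ])]
220 [array([547.6, 302.3, 220. ]), array([539.6, 281.3, 220. ]), array([583.3, 310.6, 220. ])]
230 [array([546.9, 298.6, 230. ]), array([539.1, 277.8, 230. ]), array([582.2, 306.8, 230. ])]
knobtop (array([547.6, 308.4, 256.2]), np.float64(0.5199752487603013))
```

Request:
carry_out:
  slide:
    - [0.6,-0.944,0.08]
    - [0.6,-0.944,0.08]
    - [0.6,-0.944,0.08]
    - [0.6,-0.944,0.08]
    - [0.6,-0.944,0.08]
    - [0.6,-0.944,0.08]
    - [0.6,-0.944,0.08]
    - [0.6,-0.944,0.08]
  dr:
    - [0,0,-0.11]
    - [0,0,-0.11]
    - [0,0,-0.11]
    - [0,0,-0.11]
    - [0,0,-0.11]
    - [0,0,-0.11]
    - [0,0,-0.11]
    - [0,0,-0.11]
  gripper: [40,40,40,40,40,40,40,40]

```text
clock: 0.77
eef_pos: [366.6, 267.0, 323.0]
eef_rot: [3.141, 0.001, 2.045]
wrist_force: [-0.6, 0.4, -0.1]
finger_gap: 43.5
finger_force: 0.0
```

Request:
carry_out:
  slide:
    - [0.6,-0.944,0]
    - [0.6,-0.944,0]
    - [0.6,-0.944,0]
    - [0.6,-0.944,0]
    - [0.6,-0.944,0]
    - [0.6,-0.944,0]
    - [0.6,-0.944,0]
    - [0.6,-0.944,0]
    - [0.6,-0.944,0]
  dr:
    - [0,0,-0.0955]
    - [0,0,-0.0955]
    - [0,0,-0.0955]
    - [0,0,-0.0955]
    - [0,0,-0.0955]
    - [0,0,-0.0955]
    - [0,0,-0.0955]
    - [0,0,-0.0955]
    - [0,0,-0.0955]
  gripper: [40,40,40,40,40,40,40,40,40]

```text
clock: 1.52
eef_pos: [514.9, 33.9, 321.9]
eef_rot: [-3.14, -0.0, 1.448]
wrist_force: [-0.8, 0.0, 0.3]
finger_gap: 37.5
finger_force: 0.0
```

Request:
carry_out:
  slide:
    - [0,0,-0.4]
    - [0,0,-0.4]
    - [0,0,-0.4]
    - [0,0,-0.6]
    - [0,0,-0.6]
    - [0,0,-0.7]
    - [0,0,-0.75]
    - [0,0,-0.794]
    - [0,0,-0.794]
    - [0,0,-0.794]
  dr:
    - [0,0,0]
    - [0,0,0]
    - [0,0,0]
    - [0,0,0]
    - [0,0,0]
    - [0,0,0]
    - [0,0,0]
    - [0,0,0]
    - [0,0,0]
    - [0,0,0]
  gripper: [40,40,40,40,40,40,40,40,40,40]

```text
clock: 2.35
eef_pos: [514.7, 34.9, 124.9]
eef_rot: [3.141, -0.0, 1.45]
wrist_force: [0.2, -0.0, -0.5]
finger_gap: 37.5
finger_force: 0.0
```

Request:
carry_out:
  slide:
    - [0,0,0]
    - [0,0,0]
    - [0,0,0]
    - [0,0,0]
    - [0,0,0]
    - [0,0,0]
  dr:
    - [0,0,0]
    - [0,0,0]
    - [0,0,0]
    - [0,0,0]
    - [0,0,0]
    - [0,0,0]
  gripper: [0,0,0,0,0,0]
  newtons: 30

```text
clock: 2.85
eef_pos: [513.6, 34.5, 124.5]
eef_rot: [-3.138, 0.0, 1.45]
wrist_force: [-11.7, 1.0, 10.1]
finger_gap: 13.7
finger_force: 30.0
```

Request:
carry_out:
  slide:
    - [-0.008,-0.066,0]
    - [-0.016,-0.131,0]
    - [-0.024,-0.197,0]
    - [-0.032,-0.262,0]
    - [-0.04,-0.328,0]
    - [-0.048,-0.393,0]
    - [-0.056,-0.459,0]
    - [-0.064,-0.524,0]
    - [-0.072,-0.59,0]
    - [-0.08,-0.655,0]
  dr:
    - [0,0,0]
    - [0,0,0]
    - [0,0,0]
    - [0,0,0]
    - [0,0,0]
    - [0,0,0]
    - [0,0,0]
    - [0,0,0]
    - [0,0,0]
    - [0,0,0]
  gripper: [0,0,0,0,0,0,0,0,0,0]

```text
clock: 3.68
eef_pos: [494.5, -130.1, 124.5]
eef_rot: [3.141, 0.0, 1.45]
wrist_force: [-0.2, -0.6, -0.3]
finger_gap: 0.3
finger_force: 0.0
```

Request:
carry_out:
  slide:
    - [0,0,0]
    - [0,0,0]
    - [0,0,0]
  dr:
    - [0,0,0]
    - [0,0,0]
    - [0,0,0]
  gripper: [0,0,0]

```text
clock: 3.93
eef_pos: [494.6, -128.9, 124.3]
eef_rot: [3.141, -0.0, 1.449]
wrist_force: [0.3, 0.2, -0.1]
finger_gap: 0.6
finger_force: 0.0
```

Request:
carry_out:
  slide:
    - [0,-0.3,0.4]
    - [0,-0.3,0.4]
    - [0,-0.3,0.4]
    - [0,-0.3,0.4]
  dr:
    - [0,0,0]
    - [0,0,0]
    - [0,0,0]
    - [0,0,0]
  gripper: [40,40,40,40]

```text
clock: 4.27
eef_pos: [496.2, -207.3, 230.5]
eef_rot: [3.133, 0.004, 1.448]
wrist_force: [0.4, -0.7, 0.5]
finger_gap: 23.4
finger_force: 0.0
```

Run:
```python
from h import *
t=snap('top','top1.png'); s=snap('side','side1.png')
a=red(t,(230,390,190,260)); b=red(s,(260,330,190,300)); print(a,b)
if a and b: print(tri(a[0][:2],b[0][:2]))
```

```text
[(np.float64(334.3), np.float64(230.1), 16, (332, 228, 5, 5))] [(np.float64(292.2), np.float64(255.0), 17, (290, 253, 5, 5))]
(array([499.50540226, -84.96863135,  53.79089936]), np.float64(0.5743131750001153))
```

View pics/side1.png

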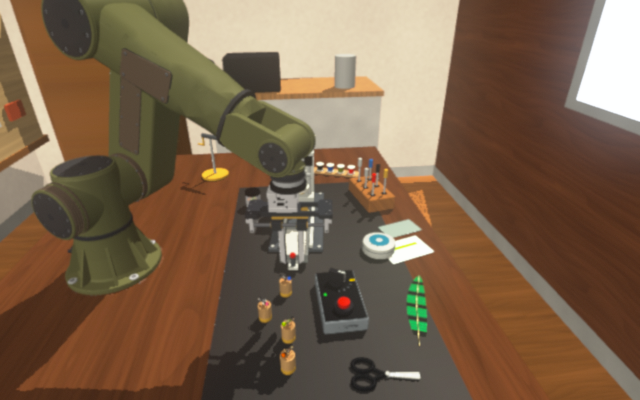

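Request:
carry_out:
  slide:
    - [0.014,0.477,0]
    - [0.014,0.477,0]
    - [0.014,0.477,0]
    - [0.014,0.477,0]
    - [0.014,0.477,0]
    - [0.014,0.477,-0.2]
    - [0.014,0.477,-0.3]
    - [0.014,0.477,-0.4]
    - [0.014,0.477,-0.4]
    - [0.014,0.477,-0.4]
  dr:
    - [0,0,0]
    - [0,0,0]
    - [0,0,0]
    - [0,0,0]
    - [0,0,0]
    - [0,0,0]
    - [0,0,0]
    - [0,0,0]
    - [0,0,0]
    - [0,0,0]
  gripper: [40,40,40,40,40,40,40,40,40,40]

```text
clock: 5.2
eef_pos: [497.6, -85.4, 123.3]
eef_rot: [-3.139, -0.0, 1.449]
wrist_force: [0.1, -0.9, 0.2]
finger_gap: 37.4
finger_force: 0.0
```

Request:
carry_out:
  slide:
    - [0,0,0]
    - [0,0,0]
    - [0,0,0]
    - [0,0,0]
    - [0,0,0]
    - [0,0,0]
    - [0,0,0]
  dr:
    - [0,0,0]
    - [0,0,0]
    - [0,0,0]
    - [0,0,0]
    - [0,0,0]
    - [0,0,0]
    - [0,0,0]
  gripper: [0,0,0,0,0,0,0]
  newtons: 40

```text
clock: 5.78
eef_pos: [498.4, -85.2, 125.1]
eef_rot: [3.14, 0.0, 1.45]
wrist_force: [-2.2, -0.4, 7.2]
finger_gap: 12.9
finger_force: 40.0
```

Request:
carry_out:
  slide:
    - [-0.002,-0.019,0]
    - [-0.005,-0.037,0]
    - [-0.007,-0.056,0]
    - [-0.009,-0.074,0]
    - [-0.011,-0.093,0]
    - [-0.014,-0.112,0]
    - [-0.016,-0.13,0]
    - [-0.018,-0.149,0]
    - [-0.02,-0.168,0]
    - [-0.023,-0.182,0]
  dr:
    - [0,0,0]
    - [0,0,0]
    - [0,0,0]
    - [0,0,0]
    - [0,0,0]
    - [0,0,0]
    - [0,0,0]
    - [0,0,0]
    - [0,0,0]
    - [0,0,0]
  gripper: [0,0,0,0,0,0,0,0,0,0]

```text
clock: 6.62
eef_pos: [492.3, -131.3, 124.2]
eef_rot: [3.142, 0.0, 1.449]
wrist_force: [-0.3, -0.3, -0.1]
finger_gap: 0.2
finger_force: 0.0
```

Request:
carry_out:
  slide:
    - [0,-0.3,0.4]
    - [0,-0.3,0.4]
    - [0,-0.3,0.4]
    - [0,-0.3,0.4]
  dr:
    - [0,0,0]
    - [0,0,0]
    - [0,0,0]
    - [0,0,0]
  gripper: [40,40,40,40]

```text
clock: 6.95
eef_pos: [493.5, -209.6, 230.4]
eef_rot: [3.133, 0.004, 1.447]
wrist_force: [-0.1, -0.2, 0.2]
finger_gap: 23.5
finger_force: 0.0
```

Run:
```python
from h import *
t=snap('top','top2.png'); s=snap('side','side2.png')
a=red(t,(230,390,190,260)); b=red(s,(260,330,190,300)); print(a,b)
if a and b: print(tri(a[0][:2],b[0][:2]))
i=cv2.resize(s[215:315,225:355],None,fx=5,fy=5,interpolation=cv2.INTER_CUBIC)[:,:,::-1]
cv2.imwrite('pics/c4.png',i)
```

```text
[(np.float64(333.9), np.float64(230.0), 19, (332, 228, 5, 5))] [(np.float64(292.4), np.float64(255.0), 16, (291, 253, 4, 5))]
(array([499.91709604, -83.87904469,  52.92763517]), np.float64(0.8418318305445739))
```

View pics/c4.png

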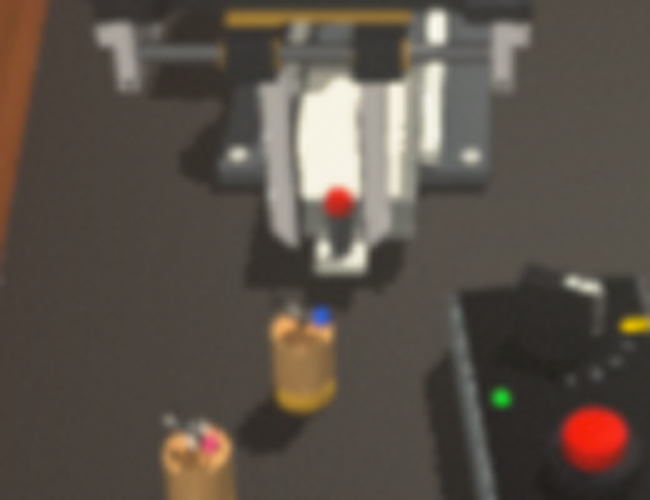

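Run:
```python
from h import *
np.set_printoptions(precision=1,suppress=True)
c1=lambda u,v:(u/5+152-.4,v/5+180-.4); c3=lambda u,v:(u/4.6+245-.4,v/4.6+125-.4)
print('cam top',at_z('top',c1(392,178),204))
print('ring',at_z('top',c1(425,185),115), 'cam side', at_z('side',c3(247,295),112))
print('tray wall corners',[at_z('top',c1(*p),40) for p in [(320,95),(678,165),(660,280),(305,250)]])
print(proj('side',(520,177,204))*1,proj('side',(531,172,109)))
```

```text
cam top [531.3 175.5 204. ]
ring [531.9 178.2 115. ] cam side [534.  185.8 112. ]
tray wall corners [array([586.2, 256. ,  40. ]), array([547.9,  49.4,  40. ]), array([482.3,  58.6,  40. ]), array([497.3, 261.6,  40. ])]
[293.  163.5] [297.6 191.6]
```

Request:
carry_out:
  slide:
    - [-0.065,0.141,0]
    - [-0.065,0.141,0]
    - [-0.065,0.141,0]
    - [-0.065,0.141,-0.16]
    - [-0.065,0.141,-0.32]
    - [-0.065,0.141,-0.44]
    - [-0.065,0.141,-0.484]
    - [-0.065,0.141,-0.484]
    - [-0.065,0.141,-0.484]
  dr:
    - [0,0,0]
    - [0,0,0]
    - [0,0,0]
    - [0,0,0]
    - [0,0,0]
    - [0,0,0]
    - [0,0,0]
    - [0,0,0]
    - [0,0,0]
  gripper: [75,75,75,75,75,75,75,75,75]

```text
clock: 7.8
eef_pos: [476.5, -170.5, 103.6]
eef_rot: [-3.141, -0.0, 1.45]
wrist_force: [0.9, 0.0, 0.5]
finger_gap: 70.5
finger_force: 0.0
```

Request:
carry_out:
  slide:
    - [0,0,0]
    - [0,0,0]
    - [0,0,0]
    - [0,0,0]
    - [0,0,0]
    - [0,0,0]
    - [0,0,0]
    - [0,0,0]
  dr:
    - [0,0,0]
    - [0,0,0]
    - [0,0,0]
    - [0,0,0]
    - [0,0,0]
    - [0,0,0]
    - [0,0,0]
    - [0,0,0]
  gripper: [0,0,0,0,0,0,0,0]
  newtons: 20

```text
clock: 8.47
eef_pos: [476.2, -170.4, 103.3]
eef_rot: [3.141, 0.0, 1.45]
wrist_force: [-1.4, 0.3, 3.2]
finger_gap: 29.6
finger_force: 20.0
```

Request:
carry_out:
  slide:
    - [0,0,0.1]
    - [0,0,0.2]
    - [0,0,0.3]
    - [0,0,0.4]
    - [0,0,0.4]
    - [0,0,0.4]
  dr:
    - [0,0,0]
    - [0,0,0]
    - [0,0,0]
    - [0,0,0]
    - [0,0,0]
    - [0,0,0]
  gripper: [0,0,0,0,0,0]

```text
clock: 8.97
eef_pos: [476.3, -170.4, 203.9]
eef_rot: [3.14, 0.001, 1.45]
wrist_force: [-0.8, -1.0, -1.7]
finger_gap: 29.6
finger_force: 20.0
```

Request:
carry_out:
  slide:
    - [0.024,0.14,0]
    - [0.048,0.28,0]
    - [0.073,0.425,0]
    - [0.097,0.565,0]
    - [0.122,0.71,0]
    - [0.146,0.85,0]
    - [0.162,0.943,0]
    - [0.162,0.943,0]
    - [0.162,0.943,0]
  dr:
    - [0,0,0]
    - [0,0,0]
    - [0,0,0]
    - [0,0,0]
    - [0,0,0]
    - [0,0,0]
    - [0,0,0]
    - [0,0,0]
    - [0,0,0]
  gripper: [0,0,0,0,0,0,0,0,0]

```text
clock: 9.72
eef_pos: [516.1, 66.3, 201.6]
eef_rot: [-3.139, 0.001, 1.452]
wrist_force: [0.0, -1.2, -0.8]
finger_gap: 29.8
finger_force: 20.0
```

Request:
carry_out:
  slide:
    - [0,0,-0.06]
    - [0,0,-0.12]
    - [0,0,-0.18]
    - [0,0,-0.24]
    - [0,0,-0.28]
    - [0,0,-0.308]
    - [0,0,-0.308]
    - [0,0,-0.308]
    - [0,0,-0.308]
  dr:
    - [0,0,0]
    - [0,0,0]
    - [0,0,0]
    - [0,0,0]
    - [0,0,0]
    - [0,0,0]
    - [0,0,0]
    - [0,0,0]
    - [0,0,0]
  gripper: [0,0,0,0,0,0,0,0,0]

```text
clock: 10.47
eef_pos: [516.7, 65.1, 126.4]
eef_rot: [3.141, -0.0, 1.449]
wrist_force: [0.3, 0.2, -0.7]
finger_gap: 29.7
finger_force: 20.0
```

Request:
carry_out:
  slide:
    - [0,0,0]
    - [0,0,0]
    - [0,0,0]
    - [0,0,0]
  dr:
    - [0,0,0]
    - [0,0,0]
    - [0,0,0]
    - [0,0,0]
  gripper: [41,41,41,41]

```text
clock: 10.8
eef_pos: [516.7, 65.4, 126.3]
eef_rot: [3.141, -0.0, 1.45]
wrist_force: [-0.2, 0.0, 0.6]
finger_gap: 38.3
finger_force: 0.0
```

Request:
carry_out:
  slide:
    - [0,0,0.06]
    - [0,0,0.14]
    - [0,0,0.25]
    - [0,0,0.4]
    - [0,0,0.4]
    - [0,-0.2,0.4]
    - [0,-0.4,0.4]
    - [0,-0.6,0.4]
    - [0,-0.8,0.4]
    - [0,-0.8,0.4]
  dr:
    - [0,0,0]
    - [0,0,0]
    - [0,0,0]
    - [0,0,0]
    - [0,0,0]
    - [0,0,0]
    - [0,0,0]
    - [0,0,0]
    - [0,0,0]
    - [0,0,0]
  gripper: [41,41,41,41,41,41,41,41,41,41]

```text
clock: 11.63
eef_pos: [516.2, -137.2, 226.3]
eef_rot: [3.141, 0.0, 1.449]
wrist_force: [1.4, 0.8, -1.0]
finger_gap: 38.6
finger_force: 0.0
```

Run:
```python
from h import *
np.set_printoptions(precision=1,suppress=True)
t=snap('top','top3.png'); s=snap('side','side3.png')
print([(b[2],at_z('top',b[:2],22)) for b in flies(t)]); print([(b[2],at_z('side',b[:2],22)) for b in flies(s,(230,330,180,400))])
```

```text
[(784, array([535. , 433.5,  22. ])), (1007, array([ 544.1, -551.5,   22. ])), (76, array([516.8,  69.2,  22. ])), (163, array([ 490.9, -416.6,   22. ])), (124, array([ 478.6, -310.6,   22. ])), (55, array([315.1, 173.3,  22. ]))]
[(665, array([339.8, 346.7,  22. ])), (70, array([634.3, 414.5,  22. ])), (35, array([589.1, 311.7,  22. ])), (118, array([520.7, 261.3,  22. ])), (163, array([518.4,  97.2,  22. ])), (287, array([ 427.7, -248.6,   22. ])), (306, array([ 479.8, -315. ,   22. ])), (448, array([ 492.3, -414.1,   22. ]))]
```

View pics/side3.png

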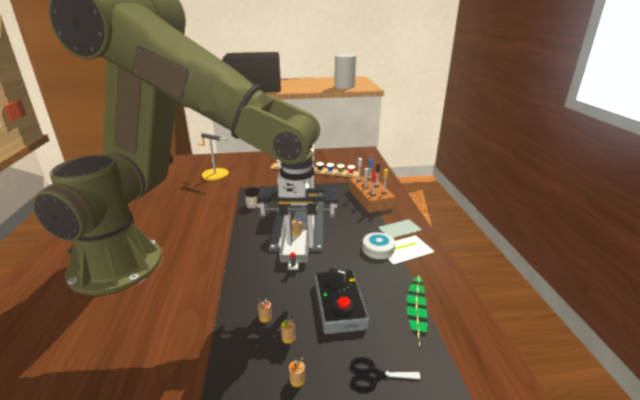

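Request:
carry_out:
  slide:
    - [-0.12,-0.15,0]
    - [-0.24,-0.3,0]
    - [-0.36,-0.447,0]
    - [-0.36,-0.447,0]
    - [-0.36,-0.447,-0.16]
    - [-0.36,-0.447,-0.32]
    - [-0.36,-0.447,-0.44]
    - [-0.36,-0.447,-0.492]
    - [-0.36,-0.447,-0.492]
    - [-0.36,-0.447,-0.492]
  dr:
    - [0,0,0]
    - [0,0,0]
    - [0,0,0]
    - [0,0,0]
    - [0,0,0]
    - [0,0,0]
    - [0,0,0]
    - [0,0,0]
    - [0,0,0]
    - [0,0,0]
  gripper: [75,75,75,75,75,75,75,75,75,75]

```text
clock: 12.57
eef_pos: [426.8, -245.9, 103.2]
eef_rot: [-3.141, -0.0, 1.45]
wrist_force: [0.2, 0.0, 0.2]
finger_gap: 70.6
finger_force: 0.0
```

Request:
carry_out:
  slide:
    - [0,0,0]
    - [0,0,0]
    - [0,0,0]
    - [0,0,0]
    - [0,0,0]
    - [0,0,0]
    - [0,0,0]
    - [0,0,0]
  dr:
    - [0,0,0]
    - [0,0,0]
    - [0,0,0]
    - [0,0,0]
    - [0,0,0]
    - [0,0,0]
    - [0,0,0]
    - [0,0,0]
  gripper: [0,0,0,0,0,0,0,0]
  newtons: 20

```text
clock: 13.23
eef_pos: [426.6, -246.4, 103.3]
eef_rot: [3.141, 0.0, 1.45]
wrist_force: [-0.9, 1.2, 3.3]
finger_gap: 30.0
finger_force: 20.0
```

Request:
carry_out:
  slide:
    - [0,0,0.1]
    - [0,0,0.2]
    - [0,0,0.3]
    - [0,0,0.4]
    - [0,0.12,0.4]
    - [0,0.24,0.4]
    - [0,0.24,0.4]
  dr:
    - [0,0,0]
    - [0,0,0]
    - [0,0,0]
    - [0,0,0]
    - [0,0,0]
    - [0,0,0]
    - [0,0,0]
  gripper: [0,0,0,0,0,0,0]

```text
clock: 13.82
eef_pos: [426.2, -183.2, 203.2]
eef_rot: [-3.141, -0.001, 1.451]
wrist_force: [-0.6, 0.3, -1.1]
finger_gap: 29.7
finger_force: 20.0
```

Request:
carry_out:
  slide:
    - [0.052,0.13,0]
    - [0.104,0.26,0]
    - [0.156,0.39,0]
    - [0.208,0.52,0]
    - [0.26,0.65,0]
    - [0.312,0.78,0]
    - [0.344,0.872,0]
    - [0.344,0.872,0]
    - [0.344,0.872,0]
  dr:
    - [0,0,0]
    - [0,0,0]
    - [0,0,0]
    - [0,0,0]
    - [0,0,0]
    - [0,0,0]
    - [0,0,0]
    - [0,0,0]
    - [0,0,0]
  gripper: [0,0,0,0,0,0,0,0,0]

```text
clock: 14.57
eef_pos: [512.6, 32.3, 202.7]
eef_rot: [-3.141, 0.0, 1.452]
wrist_force: [-1.2, 0.3, 0.3]
finger_gap: 29.6
finger_force: 20.0
```

Request:
carry_out:
  slide:
    - [0,0,-0.06]
    - [0,0,-0.12]
    - [0,0,-0.18]
    - [0,0,-0.24]
    - [0,0,-0.28]
    - [0,0,-0.308]
    - [0,0,-0.308]
    - [0,0,-0.308]
    - [0,0,-0.308]
  dr:
    - [0,0,0]
    - [0,0,0]
    - [0,0,0]
    - [0,0,0]
    - [0,0,0]
    - [0,0,0]
    - [0,0,0]
    - [0,0,0]
    - [0,0,0]
  gripper: [0,0,0,0,0,0,0,0,0]

```text
clock: 15.32
eef_pos: [512.8, 31.4, 126.7]
eef_rot: [3.141, -0.0, 1.449]
wrist_force: [-0.0, -0.5, -0.8]
finger_gap: 29.7
finger_force: 20.0
```

Request:
carry_out:
  slide:
    - [0,0,0]
    - [0,0,0]
    - [0,0,0]
    - [0,0,0]
  dr:
    - [0,0,0]
    - [0,0,0]
    - [0,0,0]
    - [0,0,0]
  gripper: [41,41,41,41]

```text
clock: 15.65
eef_pos: [512.7, 31.7, 126.4]
eef_rot: [3.141, -0.0, 1.45]
wrist_force: [-0.1, -0.1, 0.5]
finger_gap: 38.8
finger_force: 0.0
```

Request:
carry_out:
  slide:
    - [0,0,0.06]
    - [0,0,0.14]
    - [0,0,0.25]
    - [0,0,0.4]
    - [0,0,0.4]
    - [0,-0.2,0.4]
    - [0,-0.4,0.4]
    - [0,-0.6,0.4]
    - [0,-0.8,0.4]
    - [0,-0.8,0.4]
  dr:
    - [0,0,0]
    - [0,0,0]
    - [0,0,0]
    - [0,0,0]
    - [0,0,0]
    - [0,0,0]
    - [0,0,0]
    - [0,0,0]
    - [0,0,0]
    - [0,0,0]
  gripper: [41,41,41,41,41,41,41,41,41,41]

```text
clock: 16.48
eef_pos: [512.2, -171.0, 226.3]
eef_rot: [3.141, 0.0, 1.449]
wrist_force: [0.3, 0.1, -0.2]
finger_gap: 38.6
finger_force: 0.0
```

Run:
```python
from h import *
np.set_printoptions(precision=1,suppress=True)
t=snap('top','top4.png'); s=snap('side','side4.png')
print([(b[2],at_z('top',b[:2],22)) for b in flies(t,(200,480,200,290))]); print([(b[2],at_z('side',b[:2],22)) for b in flies(s,(250,330,210,400))])
```

```text
[(79, array([517.1,  69.2,  22. ])), (72, array([512.2,  33.5,  22. ])), (162, array([ 490.9, -416.6,   22. ]))]
[(83, array([511.4, 202.8,  22. ])), (215, array([516.3,  75.3,  22. ])), (303, array([ 480. , -314.8,   22. ])), (449, array([ 492.3, -414.3,   22. ]))]
```

Request:
carry_out:
  slide:
    - [-0.04,-0.15,0]
    - [-0.08,-0.3,0]
    - [-0.133,-0.45,0]
    - [-0.133,-0.576,0]
    - [-0.133,-0.576,-0.1]
    - [-0.133,-0.576,-0.25]
    - [-0.133,-0.576,-0.4]
    - [-0.133,-0.576,-0.492]
    - [-0.133,-0.576,-0.492]
    - [-0.133,-0.576,-0.492]
  dr:
    - [0,0,0]
    - [0,0,0]
    - [0,0,0]
    - [0,0,0]
    - [0,0,0]
    - [0,0,0]
    - [0,0,0]
    - [0,0,0]
    - [0,0,0]
    - [0,0,0]
  gripper: [75,75,75,75,75,75,75,75,75,75]

```text
clock: 17.42
eef_pos: [479.4, -311.6, 102.3]
eef_rot: [-3.14, -0.001, 1.45]
wrist_force: [-0.6, 0.4, 1.5]
finger_gap: 70.7
finger_force: 0.0
```

Request:
carry_out:
  slide:
    - [0,0,0]
    - [0,0,0]
    - [0,0,0]
    - [0,0,0]
    - [0,0,0]
    - [0,0,0]
    - [0,0,0]
    - [0,0,0]
  dr:
    - [0,0,0]
    - [0,0,0]
    - [0,0,0]
    - [0,0,0]
    - [0,0,0]
    - [0,0,0]
    - [0,0,0]
    - [0,0,0]
  gripper: [0,0,0,0,0,0,0,0]
  newtons: 20

```text
clock: 18.08
eef_pos: [479.3, -312.4, 103.3]
eef_rot: [-3.142, 0.0, 1.45]
wrist_force: [0.1, 0.8, 2.4]
finger_gap: 29.8
finger_force: 20.0
```

Request:
carry_out:
  slide:
    - [0,0,0.1]
    - [0,0,0.2]
    - [0,0,0.3]
    - [0,0,0.4]
    - [0,0.13,0.4]
    - [0,0.26,0.4]
    - [0,0.4,0.4]
    - [0,0.4,0.4]
  dr:
    - [0,0,0]
    - [0,0,0]
    - [0,0,0]
    - [0,0,0]
    - [0,0,0]
    - [0,0,0]
    - [0,0,0]
    - [0,0,0]
  gripper: [0,0,0,0,0,0,0,0]

```text
clock: 18.75
eef_pos: [479.1, -208.1, 203.1]
eef_rot: [-3.141, -0.001, 1.452]
wrist_force: [0.5, -1.1, -0.5]
finger_gap: 29.7
finger_force: 20.0
```

Request:
carry_out:
  slide:
    - [0.017,0.12,0]
    - [0.034,0.25,0]
    - [0.052,0.38,0]
    - [0.07,0.51,0]
    - [0.088,0.64,0]
    - [0.105,0.76,0]
    - [0.116,0.841,0]
    - [0.116,0.841,0]
    - [0.116,0.841,0]
  dr:
    - [0,0,0]
    - [0,0,0]
    - [0,0,0]
    - [0,0,0]
    - [0,0,0]
    - [0,0,0]
    - [0,0,0]
    - [0,0,0]
    - [0,0,0]
  gripper: [0,0,0,0,0,0,0,0,0]

```text
clock: 19.5
eef_pos: [508.3, -1.6, 203.0]
eef_rot: [-3.141, 0.0, 1.451]
wrist_force: [0.8, -0.3, -2.4]
finger_gap: 29.6
finger_force: 20.0
```

Request:
carry_out:
  slide:
    - [0,0,-0.06]
    - [0,0,-0.12]
    - [0,0,-0.18]
    - [0,0,-0.24]
    - [0,0,-0.28]
    - [0,0,-0.308]
    - [0,0,-0.308]
    - [0,0,-0.308]
    - [0,0,-0.308]
  dr:
    - [0,0,0]
    - [0,0,0]
    - [0,0,0]
    - [0,0,0]
    - [0,0,0]
    - [0,0,0]
    - [0,0,0]
    - [0,0,0]
    - [0,0,0]
  gripper: [0,0,0,0,0,0,0,0,0]

```text
clock: 20.25
eef_pos: [508.6, -2.4, 126.7]
eef_rot: [3.141, 0.0, 1.449]
wrist_force: [0.3, 0.1, -0.7]
finger_gap: 29.5
finger_force: 20.0
```

Request:
carry_out:
  slide:
    - [0,0,0]
    - [0,0,0]
    - [0,0,0]
    - [0,0,0]
  dr:
    - [0,0,0]
    - [0,0,0]
    - [0,0,0]
    - [0,0,0]
  gripper: [41,41,41,41]

```text
clock: 20.58
eef_pos: [508.4, -2.1, 126.4]
eef_rot: [3.141, -0.0, 1.45]
wrist_force: [0.4, 0.2, -0.1]
finger_gap: 38.5
finger_force: 0.0
```

Request:
carry_out:
  slide:
    - [0,0,0.06]
    - [0,0,0.14]
    - [0,0,0.25]
    - [0,0,0.4]
    - [0,0,0.4]
    - [0,-0.2,0.4]
    - [0,-0.4,0.4]
    - [0,-0.6,0.4]
    - [0,-0.8,0.4]
    - [0,-0.8,0.4]
  dr:
    - [0,0,0]
    - [0,0,0]
    - [0,0,0]
    - [0,0,0]
    - [0,0,0]
    - [0,0,0]
    - [0,0,0]
    - [0,0,0]
    - [0,0,0]
    - [0,0,0]
  gripper: [41,41,41,41,41,41,41,41,41,41]

```text
clock: 21.42
eef_pos: [507.9, -204.8, 226.3]
eef_rot: [3.141, 0.0, 1.449]
wrist_force: [0.2, -0.1, 0.0]
finger_gap: 38.6
finger_force: 0.0
```

Run:
```python
from h import *
np.set_printoptions(precision=1,suppress=True)
t=snap('top','top5.png'); s=snap('side','side5.png')
print([(b[2],at_z('top',b[:2],22)) for b in flies(t,(200,480,200,290))]); print([(b[2],at_z('side',b[:2],22)) for b in flies(s,(250,330,210,400))])
```

```text
[(78, array([517.1,  69.2,  22. ])), (138, array([511.2,  17.8,  22. ])), (162, array([ 490.9, -416.6,   22. ]))]
[(20, array([576.4, 196.6,  22. ])), (165, array([511.5, 149. ,  22. ])), (222, array([513. ,  40.9,  22. ])), (448, array([ 492.3, -414.1,   22. ]))]
```

Request:
carry_out:
  slide:
    - [-0.015,-0.16,0]
    - [-0.03,-0.32,0]
    - [-0.045,-0.48,0]
    - [-0.06,-0.64,0]
    - [-0.067,-0.8,0]
    - [-0.067,-0.854,-0.1]
    - [-0.067,-0.854,-0.25]
    - [-0.067,-0.854,-0.4]
    - [-0.067,-0.854,-0.492]
    - [-0.067,-0.854,-0.492]
  dr:
    - [0,0,0]
    - [0,0,0]
    - [0,0,0]
    - [0,0,0]
    - [0,0,0]
    - [0,0,0]
    - [0,0,0]
    - [0,0,0]
    - [0,0,0]
    - [0,0,0]
  gripper: [75,75,75,75,75,75,75,75,75,75]

```text
clock: 22.35
eef_pos: [491.4, -414.5, 99.6]
eef_rot: [-3.139, -0.002, 1.45]
wrist_force: [-1.6, -0.1, 0.5]
finger_gap: 70.6
finger_force: 0.0
```

Request:
carry_out:
  slide:
    - [0,0,0]
    - [0,0,0]
    - [0,0,0]
    - [0,0,0]
    - [0,0,0]
    - [0,0,0]
    - [0,0,0]
    - [0,0,0]
    - [0,0,0]
  dr:
    - [0,0,0]
    - [0,0,0]
    - [0,0,0]
    - [0,0,0]
    - [0,0,0]
    - [0,0,0]
    - [0,0,0]
    - [0,0,0]
    - [0,0,0]
  gripper: [75,0,0,0,0,0,0,0,0]
  newtons: 20

```text
clock: 23.1
eef_pos: [491.6, -415.6, 103.3]
eef_rot: [3.142, 0.0, 1.449]
wrist_force: [-0.9, 0.0, 1.9]
finger_gap: 29.4
finger_force: 20.0
```

Request:
carry_out:
  slide:
    - [0,0,0.1]
    - [0,0,0.2]
    - [0,0,0.3]
    - [0,0,0.4]
    - [0,0.13,0.4]
    - [0,0.26,0.4]
    - [0,0.39,0.4]
    - [0,0.52,0.4]
    - [0,0.65,0.4]
    - [0,0.65,0.4]
  dr:
    - [0,0,0]
    - [0,0,0]
    - [0,0,0]
    - [0,0,0]
    - [0,0,0]
    - [0,0,0]
    - [0,0,0]
    - [0,0,0]
    - [0,0,0]
    - [0,0,0]
  gripper: [0,0,0,0,0,0,0,0,0,0]

```text
clock: 23.93
eef_pos: [491.6, -248.8, 203.1]
eef_rot: [-3.141, -0.001, 1.453]
wrist_force: [0.3, -0.2, -1.4]
finger_gap: 29.6
finger_force: 20.0
```

Request:
carry_out:
  slide:
    - [0.01,0.12,0]
    - [0.02,0.25,0]
    - [0.03,0.38,0]
    - [0.04,0.51,0]
    - [0.05,0.64,0]
    - [0.05,0.77,0]
    - [0.05,0.869,0]
    - [0.05,0.869,0]
    - [0.05,0.869,0]
  dr:
    - [0,0,0]
    - [0,0,0]
    - [0,0,0]
    - [0,0,0]
    - [0,0,0]
    - [0,0,0]
    - [0,0,0]
    - [0,0,0]
    - [0,0,0]
  gripper: [0,0,0,0,0,0,0,0,0]

```text
clock: 24.68
eef_pos: [504.2, -35.2, 203.2]
eef_rot: [3.141, 0.0, 1.452]
wrist_force: [0.1, -0.2, -0.8]
finger_gap: 29.5
finger_force: 20.0
```

Request:
carry_out:
  slide:
    - [0,0,-0.06]
    - [0,0,-0.12]
    - [0,0,-0.18]
    - [0,0,-0.24]
    - [0,0,-0.28]
    - [0,0,-0.308]
    - [0,0,-0.308]
    - [0,0,-0.308]
    - [0,0,-0.308]
  dr:
    - [0,0,0]
    - [0,0,0]
    - [0,0,0]
    - [0,0,0]
    - [0,0,0]
    - [0,0,0]
    - [0,0,0]
    - [0,0,0]
    - [0,0,0]
  gripper: [0,0,0,0,0,0,0,0,0]

```text
clock: 25.43
eef_pos: [504.3, -36.1, 126.7]
eef_rot: [3.141, 0.0, 1.449]
wrist_force: [0.3, -0.3, -1.4]
finger_gap: 29.7
finger_force: 20.0
```

Request:
carry_out:
  slide:
    - [0,0,0]
    - [0,0,0]
    - [0,0,0]
    - [0,0,0]
  dr:
    - [0,0,0]
    - [0,0,0]
    - [0,0,0]
    - [0,0,0]
  gripper: [41,41,41,41]

```text
clock: 25.77
eef_pos: [504.2, -35.8, 126.4]
eef_rot: [3.141, 0.0, 1.45]
wrist_force: [-0.3, 0.4, 0.2]
finger_gap: 38.6
finger_force: 0.0
```

Request:
carry_out:
  slide:
    - [0,0,0.06]
    - [0,0,0.14]
    - [0,0,0.25]
    - [0,0,0.4]
    - [0,0,0.4]
    - [0,-0.2,0.4]
    - [0,-0.4,0.4]
    - [0,-0.6,0.4]
    - [0,-0.8,0.4]
    - [0,-0.8,0.4]
  dr:
    - [0,0,0]
    - [0,0,0]
    - [0,0,0]
    - [0,0,0]
    - [0,0,0]
    - [0,0,0]
    - [0,0,0]
    - [0,0,0]
    - [0,0,0]
    - [0,0,0]
  gripper: [41,41,41,41,41,41,41,41,41,41]

```text
clock: 26.6
eef_pos: [503.7, -238.5, 226.2]
eef_rot: [3.141, 0.0, 1.449]
wrist_force: [0.2, 0.9, 0.5]
finger_gap: 39.1
finger_force: 0.0
```

Run:
```python
from h import *
np.set_printoptions(precision=1,suppress=True)
t=snap('top','top6.png'); s=snap('side','side6.png')
a=red(t,(230,390,205,260)); b=red(s,(260,330,190,290)); print(a,b)
if a and b: print(tri(a[0][:2],b[0][:2]))
A=cv2.resize(t[190:270,240:360],None,fx=3.3,fy=3.3,interpolation=cv2.INTER_CUBIC); B=cv2.resize(s[190:270,240:360],None,fx=3.3,fy=3.3,interpolation=cv2.INTER_CUBIC)
cv2.imwrite('pics/c5.png',np.hstack([A,B])[:,:,::-1])
```

```text
[(np.float64(334.0), np.float64(229.9), 20, (332, 228, 5, 5))] [(np.float64(292.0), np.float64(254.4), 25, (290, 252, 5, 6))]
(array([499.6, -84.1,  55.1]), np.float64(0.39816744896954054))
```

View pics/c5.png

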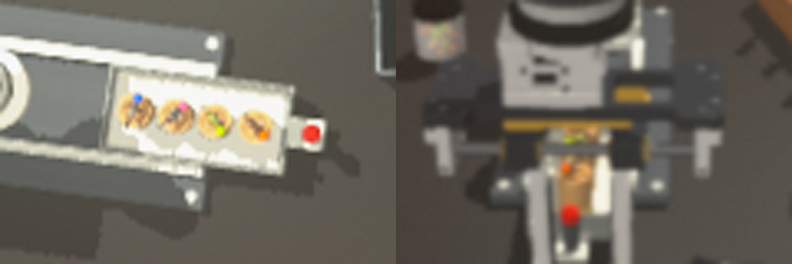

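Request:
carry_out:
  slide:
    - [-0.023,0.15,0]
    - [-0.023,0.3,0]
    - [-0.023,0.45,0]
    - [-0.023,0.605,0]
    - [-0.023,0.605,0]
    - [-0.023,0.605,-0.15]
    - [-0.023,0.605,-0.3]
    - [-0.023,0.605,-0.408]
    - [-0.023,0.605,-0.408]
    - [-0.023,0.605,-0.408]
  dr:
    - [0,0,0]
    - [0,0,0]
    - [0,0,0]
    - [0,0,0]
    - [0,0,0]
    - [0,0,0]
    - [0,0,0]
    - [0,0,0]
    - [0,0,0]
    - [0,0,0]
  gripper: [41,41,41,41,41,41,41,41,41,41]

```text
clock: 27.53
eef_pos: [498.1, -84.2, 124.0]
eef_rot: [-3.14, -0.0, 1.45]
wrist_force: [0.2, -0.4, 0.7]
finger_gap: 38.6
finger_force: 0.0
```

Request:
carry_out:
  slide:
    - [0,0,0]
    - [0,0,0]
    - [0,0,0]
    - [0,0,0]
    - [0,0,0]
    - [0,0,0]
  dr:
    - [0,0,0]
    - [0,0,0]
    - [0,0,0]
    - [0,0,0]
    - [0,0,0]
    - [0,0,0]
  gripper: [0,0,0,0,0,0]
  newtons: 25

```text
clock: 28.03
eef_pos: [498.5, -84.7, 125.1]
eef_rot: [3.141, 0.0, 1.45]
wrist_force: [-4.3, -0.7, 9.1]
finger_gap: 13.3
finger_force: 25.0
```

Request:
carry_out:
  slide:
    - [0.001,0.01,0]
    - [0.004,0.03,0]
    - [0.007,0.06,0]
    - [0.012,0.1,0]
    - [0.017,0.14,0]
    - [0.022,0.18,0]
    - [0.027,0.22,0]
    - [0.032,0.26,0]
    - [0.037,0.3,0]
    - [0.041,0.34,0]
  dr:
    - [0,0,0]
    - [0,0,0]
    - [0,0,0]
    - [0,0,0]
    - [0,0,0]
    - [0,0,0]
    - [0,0,0]
    - [0,0,0]
    - [0,0,0]
    - [0,0,0]
  gripper: [0,0,0,0,0,0,0,0,0,0]

```text
clock: 28.87
eef_pos: [508.9, 0.7, 125.2]
eef_rot: [3.14, 0.0, 1.45]
wrist_force: [-2.0, -2.8, 6.5]
finger_gap: 13.2
finger_force: 25.0
```

Request:
carry_out:
  slide:
    - [0.005,0.04,0]
    - [0.01,0.08,0]
    - [0.015,0.12,0]
    - [0.02,0.16,0]
    - [0.024,0.2,0]
    - [0.029,0.235,0]
    - [0.033,0.265,0]
    - [0.035,0.285,0]
    - [0.037,0.3,0]
    - [0.038,0.31,0]
  dr:
    - [0,0,0]
    - [0,0,0]
    - [0,0,0]
    - [0,0,0]
    - [0,0,0]
    - [0,0,0]
    - [0,0,0]
    - [0,0,0]
    - [0,0,0]
    - [0,0,0]
  gripper: [0,0,0,0,0,0,0,0,0,0]

```text
clock: 29.7
eef_pos: [518.4, 78.2, 125.2]
eef_rot: [3.14, -0.0, 1.45]
wrist_force: [-2.4, -1.8, 7.2]
finger_gap: 13.3
finger_force: 25.0
```

Request:
carry_out:
  slide:
    - [0.001,0.005,0]
    - [0.001,0.01,0]
    - [0.002,0.014,0]
    - [0.002,0.014,0]
    - [0.002,0.014,0]
  dr:
    - [0,0,0]
    - [0,0,0]
    - [0,0,0]
    - [0,0,0]
    - [0,0,0]
  gripper: [0,0,0,0,0]

```text
clock: 30.12
eef_pos: [518.6, 79.1, 125.2]
eef_rot: [3.141, 0.004, 1.45]
wrist_force: [-7.2, -24.1, 11.8]
finger_gap: 13.8
finger_force: 25.0
```

Request:
carry_out:
  slide:
    - [0,0,0]
    - [0,0,0]
    - [0,0,0]
    - [0,0,0]
    - [0,0,0.1]
    - [0,0,0.2]
    - [0,0,0.35]
    - [0,0,0.5]
    - [0,0,0.6]
    - [0,0,0.6]
  dr:
    - [0,0,0]
    - [0,0,0]
    - [0,0,0]
    - [0,0,0]
    - [0,0,0]
    - [0,0,0]
    - [0,0,0]
    - [0,0,0]
    - [0,0,0]
    - [0,0,0]
  gripper: [41,41,41,41,41,41,41,41,41,41]

```text
clock: 30.95
eef_pos: [519.7, 81.7, 279.7]
eef_rot: [3.133, -0.002, 1.45]
wrist_force: [0.2, 0.2, -0.3]
finger_gap: 38.5
finger_force: 0.0
```

Request:
carry_out:
  slide:
    - [0,-0.15,0]
    - [-0.1,-0.3,0]
    - [-0.25,-0.4,0]
    - [-0.4,-0.5,0]
    - [-0.5,-0.6,0]
    - [-0.6,-0.7,0]
    - [-0.6,-0.8,0]
    - [-0.6,-0.8,0]
    - [-0.6,-0.8,0]
  dr:
    - [0,0,0]
    - [0,0,0]
    - [0,0,0]
    - [0,0,0]
    - [0,0,0]
    - [0,0,0]
    - [0,0,0]
    - [0,0,0]
    - [0,0,0]
  gripper: [41,41,41,41,41,41,41,41,41]

```text
clock: 31.7
eef_pos: [368.4, -119.2, 273.9]
eef_rot: [-3.141, -0.0, 1.447]
wrist_force: [-0.5, -0.3, -0.4]
finger_gap: 38.4
finger_force: 0.0
```

Run:
```python
from h import *
np.set_printoptions(precision=1,suppress=True)
t=snap('top','top7.png'); s=snap('side','side7.png')
a=red(t,(230,330,205,260)); b=red(s,(260,330,200,290)); print('handle',a,b)
if a and b: print(tri(a[0][:2],b[0][:2]))
print('btn',[at_z('top',x[:2],59) for x in red(t,(390,420,180,210))],[at_z('side',x[:2],59) for x in red(s,(330,355,290,315))])
acc=np.mean([camera('top').astype(float) for _ in range(6)],0)
acc=acc.astype(np.uint8)
A=cv2.resize(acc[174:216,350:416],None,fx=6,fy=6,interpolation=cv2.INTER_CUBIC)
B=cv2.resize(acc[183:233,155:205],None,fx=8,fy=8,interpolation=cv2.INTER_CUBIC)
C=cv2.resize(s[125:245,250:350],None,fx=3.3,fy=3.3,interpolation=cv2.INTER_CUBIC)
o=np.zeros((600,800,3),np.uint8); o[:A.shape[0],:A.shape[1]]=A; o[:400,400:]=B; o[260:260+C.shape[0]-60,:330]=C[:340-0,:][:C.shape[0]-60]
cv2.imwrite('pics/c6.png',o[:,:,::-1])
```

```text
handle [(np.float64(276.1), np.float64(222.6), 17, (274, 221, 5, 4))] [(np.float64(296.7), np.float64(221.5), 15, (295, 220, 5, 4))]
(array([519.8,  79. ,  55. ]), np.float64(2.380460567624771))
btn [array([ 604.1, -272.1,   59. ])] [array([ 604.7, -275.2,   59. ])]
```

View pics/c6.png

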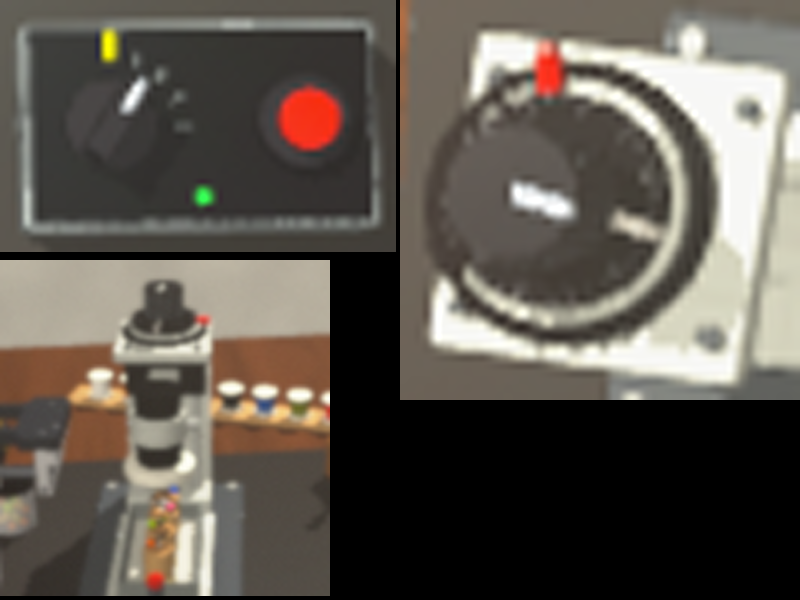

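Run:
```python
from h import *
np.set_printoptions(precision=1,suppress=True)
q=lambda u,v:(u/6+350-.4,v/6+174-.4)
for n,p,z in [('TL',(22,30),38),('TR',(371,23),38),('BL',(31,229),38),('BR',(376,222),38),('yel',(109,45),38),('lineA',(124,112),70),('lineB',(145,80),70),('barA',(98,155),70),('barB',(145,78),70),('disc',(114,124),44),('btn',(309,119),60)]: print(n,at_z('top',q(*p),z))
t=cv2.imread('pics/top7.png')[:,:,::-1].copy(); s=cv2.imread('pics/side7.png')[:,:,::-1].copy()
y=blobs(t,(25,150,120),(33,255,255),(350,420,170,215),2); ys=blobs(s,(25,150,120),(33,255,255),(310,370,255,340),2); print(y,ys,[at_z('top',b[:2],38) for b in y],[at_z('side',b[:2],38) for b in ys])
g=s[255:300,315:365].astype(int); 
w=blobs(s,(0,0,170),(180,70,255),(315,365,255,300),2); print('white side',w,[at_z('side',b[:2],70) for b in w])
w=blobs(t,(0,0,130),(180,70,255),(362,378,178,200),2); print('white top',w,[at_z('top',b[:2],70) for b in w])
r=red(t,(160,190,180,200)); r2=red(s,(305,318,135,150)); print(r,r2)
```

```text
TL [ 648.  -139.4   38. ]
TR [ 652.8 -306.7   38. ]
BL [ 552.3 -143.9   38. ]
BR [ 557.2 -307.9   38. ]
yel [ 641.1 -181.2   38. ]
lineA [ 605.3 -184.    70. ]
lineB [ 620.4 -193.8   70. ]
barA [ 585.1 -171.9   70. ]
barB [ 621.3 -193.8   70. ]
disc [ 602.4 -182.7   44. ]
btn [ 603.9 -271.9   60. ]
[(np.float64(367.9), np.float64(181.1), 14, (367, 179, 3, 5))] [(np.float64(351.5), np.float64(279.3), 12, (349, 278, 6, 3))] [array([ 641.1, -181.6,   38. ])] [array([ 641.5, -179.5,   38. ])]
white side [(np.float64(341.0), np.float64(271.6), 5, (339, 271, 5, 2))] [array([ 613.4, -185.7,   70. ])]
white top [(np.float64(368.5), np.float64(178.0), 4, (367, 178, 4, 1)), (np.float64(376.5), np.float64(178.0), 2, (376, 178, 2, 1)), (np.float64(371.7), np.float64(189.8), 14, (370, 187, 4, 6))] [array([ 645.4, -179.2,   70. ]), array([ 645.6, -201.5,   70. ]), array([ 612.3, -188. ,   70. ])]
[(np.float64(173.0), np.float64(191.9), 14, (172, 190, 3, 5))] []
```

Request:
carry_out:
  slide:
    - [0.938,-0.254,-0.296]
    - [0.938,-0.254,-0.296]
    - [0.938,-0.254,-0.296]
    - [0.938,-0.254,-0.296]
    - [0.938,-0.254,-0.296]
    - [0.938,-0.254,-0.296]
    - [0.938,-0.254,-0.296]
    - [0.938,-0.254,-0.296]
    - [0.938,-0.254,-0.296]
    - [0.938,-0.254,-0.296]
  dr:
    - [0,0,0.18]
    - [0,0,0.18]
    - [0,0,0.18]
    - [0,0,0.18]
    - [0,0,0.18]
    - [0,0,0.18]
    - [0,0,0.18]
    - [0,0,0.18]
    - [0,0,0.18]
    - [0,0,0.18]
  gripper: [45,45,45,45,45,45,45,45,45,45]

```text
clock: 32.93
eef_pos: [603.3, -181.7, 199.4]
eef_rot: [-3.141, -0.001, 2.587]
wrist_force: [0.1, -0.2, 0.6]
finger_gap: 42.4
finger_force: 0.0
```

Request:
carry_out:
  slide:
    - [0,0,0]
    - [0,0,0]
    - [0,0,-0.06]
    - [0,0,-0.12]
    - [0,0,-0.17]
    - [0,0,-0.2]
    - [0,0,-0.216]
    - [0,0,-0.216]
    - [0,0,-0.216]
  dr:
    - [0,0,0]
    - [0,0,0]
    - [0,0,0]
    - [0,0,0]
    - [0,0,0]
    - [0,0,0]
    - [0,0,0]
    - [0,0,0]
    - [0,0,0]
  gripper: [45,45,45,45,45,45,45,45,45]

```text
clock: 33.68
eef_pos: [603.3, -182.2, 146.6]
eef_rot: [3.141, 0.001, 2.58]
wrist_force: [0.5, 0.8, -0.2]
finger_gap: 42.7
finger_force: 0.0
```

Request:
carry_out:
  slide:
    - [0,0,0]
    - [0,0,0]
    - [0,0,0]
    - [0,0,0]
    - [0,0,0]
    - [0,0,0]
  dr:
    - [0,0,0]
    - [0,0,0]
    - [0,0,0]
    - [0,0,0]
    - [0,0,0]
    - [0,0,0]
  gripper: [0,0,0,0,0,0]
  newtons: 12

```text
clock: 34.18
eef_pos: [603.8, -181.1, 146.4]
eef_rot: [3.139, 0.001, 2.581]
wrist_force: [6.0, 8.3, -0.7]
finger_gap: 13.0
finger_force: 12.0
```

Request:
carry_out:
  slide:
    - [0,0,0]
    - [0,0,0]
    - [0,0,0]
    - [0,0,0]
    - [0,0,0]
    - [0,0,0]
    - [0,0,0]
    - [0,0,0]
    - [0,0,0]
  dr:
    - [0,0,0.013]
    - [0,0,0.026]
    - [0,0,0.039]
    - [0,0,0.052]
    - [0,0,0.065]
    - [0,0,0.078]
    - [0,0,0.094]
    - [0,0,0.094]
    - [0,0,0.094]
  gripper: [0,0,0,0,0,0,0,0,0]

```text
clock: 34.93
eef_pos: [604.0, -180.1, 146.4]
eef_rot: [3.139, 0.002, -3.111]
wrist_force: [7.7, 13.2, -0.8]
finger_gap: 13.0
finger_force: 12.0
```

Request:
carry_out:
  slide:
    - [0,0,0]
    - [0,0,0]
    - [0,0,0]
    - [0,0,0]
    - [0,0,0.1]
    - [0,0,0.2]
    - [0,0,0.35]
    - [0,0,0.5]
    - [0,0,0.6]
    - [0,0,0.6]
  dr:
    - [0,0,0]
    - [0,0,0]
    - [0,0,0]
    - [0,0,0]
    - [0,0,0]
    - [0,0,0]
    - [0,0,0]
    - [0,0,0]
    - [0,0,0]
    - [0,0,0]
  gripper: [45,45,45,45,45,45,45,45,45,45]

```text
clock: 35.77
eef_pos: [603.8, -182.6, 302.5]
eef_rot: [-3.138, 0.008, -3.112]
wrist_force: [0.2, 1.0, 0.3]
finger_gap: 42.4
finger_force: 0.0
```

Request:
carry_out:
  slide:
    - [-0.15,0.05,0]
    - [-0.3,0.1,0]
    - [-0.45,0.15,0]
    - [-0.6,0.2,0]
    - [-0.75,0.25,0]
    - [-0.8,0.4,0.1]
    - [-0.8,0.5,0.2]
    - [-0.8,0.6,0.25]
    - [-0.8,0.6,0.25]
    - [-0.8,0.6,0.25]
  dr:
    - [0,0,0]
    - [0,0,0]
    - [0,0,0]
    - [0,0,0]
    - [0,0,0]
    - [0,0,0]
    - [0,0,0]
    - [0,0,0]
    - [0,0,0]
    - [0,0,0]
  gripper: [45,45,45,45,45,45,45,45,45,45]

```text
clock: 36.6
eef_pos: [403.0, -31.5, 358.7]
eef_rot: [-3.141, 0.001, -3.11]
wrist_force: [0.8, -0.4, 0.2]
finger_gap: 42.4
finger_force: 0.0
```

Run:
```python
from h import *
np.set_printoptions(precision=2,suppress=True)
t=snap('top','top8.png'); s=snap('side','side8.png')
w=blobs(t,(0,0,130),(180,70,255),(360,378,180,203),2); print('white top',w,[at_z('top',b[:2],70) for b in w])
w=blobs(s,(0,0,150),(180,70,255),(315,365,255,300),2); print('white side',w,[at_z('side',b[:2],70) for b in w])
g=cv2.cvtColor(t,cv2.COLOR_RGB2GRAY)
print(g[176:204,359:380])
print(at_z('top',(366,190),70))
# dial region
B=cv2.resize(t[183:233,155:205],None,fx=8,fy=8,interpolation=cv2.INTER_CUBIC)
A=cv2.resize(t[174:216,350:416],None,fx=6,fy=6,interpolation=cv2.INTER_CUBIC); cv2.imwrite('pics/c7.png',A[:,:,::-1])
```

```text
white top [(np.float64(369.5), np.float64(188.8), 13, (369, 186, 2, 7))] [array([ 615.03, -181.91,   70.  ])]
white side [(np.float64(340.8), np.float64(269.6), 9, (339, 269, 5, 2))] [array([ 614.12, -178.19,   70.  ])]
[[ 93  93  93  93  92  91  90  90  91  90  89  89  90  90  91  90  89  89
   89  88  89]
 [105 105 104 105 106 105 106 106 112 117 120 119 121 121 122 123 124 124
  125 125 126]
 [107 108 108 109 110 110 111 112 132 146 132 128 124 123 124 125 127 128
  128 128 130]
 [ 80  80  80  81  81  80  80  80 171 190 119  81  65  61  60  62  60  59
   59  58  58]
 [ 62  61  61  61  61  60  60  60 201 212 128  59  58  58  58  57  57  57
   58  56  57]
 [ 62  61  61  60  60  60  61  58 202 212 129  58  59  59  59  57  57  57
   56  58  56]
 [ 60  60  61  60  59  60  60  59 201 212 128  58  57  72  61  56  57  57
   57  56  56]
 [ 61  61  60  60  60  59  59  59 174 190 110  59  57 106  75  57  56  56
   56  56  56]
 [ 60  61  59  60  59  59  59  60  89  93  69  57  57 111  77  56  57  56
   55  57  56]
 [ 60  60  59  60  59  60  59  58  59  59  87  67  57  76  63  57  56  94
   81
[... 938 characters left out ...]
 70  70  69  68  58  57  57  57  51
   50  53  54]
 [ 59  58  59  70  71  71  71  63  54  70  70  68  66  56  56  56  53  51
   48  55  55]
 [ 58  56  54  65  71  71  71  63  55  69  71  68  68  57  57  56  50  49
   49  53  54]
 [ 58  58  58  55  65  71  72  63  54  69  71  67  69  55  56  53  51  50
   49  54  54]
 [ 58  58  58  55  59  63  70  61  52  61  62  60  61  55  54  51  48  49
   47  53  54]
 [ 58  57  57  57  56  56  60  59  51  52  50  49  49  53  49  50  48  50
   49  54  54]
 [ 58  58  59  56  58  57  54  53  53  53  53  51  49  49  49  50  49  48
   50  53  53]
 [ 58  58  59  58  58  57  57  54  53  54  53  52  49  49  49  50  49  49
   49  51  52]]
[ 611.57 -172.14   70.  ]
```

View pics/c7.png

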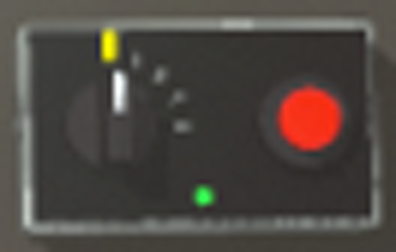

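Run:
```python
from h import *
a,b=at_z('top',(370,186),70),at_z('top',(370,199),70); d=a-b; print(a,b,np.arctan2(d[1],d[0]))
g=cv2.cvtColor(cv2.imread('pics/top7.png'),cv2.COLOR_BGR2GRAY); print(g[186:224,157:196])
```

```text
[ 622.91432217 -183.32239523   70.        ] [ 586.4348851  -183.22813984   70.        ] -0.00258378947309757
[[108 108 108 ... 140 135 135]
 [106 107 107 ... 146 136 136]
 [107 107 106 ... 140 133 137]
 ...
 [102 102 241 ... 212 211 212]
 [101 102 246 ... 214 214 215]
 [101 120 246 ... 193 189 211]]
```

Run:
```python
from h import *
np.set_printoptions(precision=1,suppress=True,linewidth=250)
q=lambda u,v:((u-400)/8+155-.4,v/8+183-.4)
for z in (250,254): print('knobtop',at_z('top',q(512,194),z))
for z in (219,223): print('skirtC',at_z('top',q(558,195),z),at_z('top',q(660,237),z),at_z('top',q(548,92),z))
t=cv2.imread('pics/top8.png'); g=cv2.cvtColor(t,cv2.COLOR_BGR2GRAY)
np.set_printoptions(threshold=10000)
print(g[190:224,158:192])
s=cv2.cvtColor(cv2.imread('pics/side8.png'),cv2.COLOR_BGR2GRAY); print(s[128:150,284:318])
```

```text
knobtop [547.2 308.5 250. ]
knobtop [547.  306.9 254. ]
skirtC [549.1 306.7 219. ] [536.8 275.5 219. ] [580.2 311.1 219. ]
skirtC [548.9 305.2 223. ] [536.6 274.1 223. ] [579.8 309.5 223. ]
[[106 105 105 105 105 104 213 247 245 242 246 247 245 230 131 107 100 151 207 210 210 235 236 234 242 246 246 242 239 233 228 223 225 234]
 [106 104 105 104 105 106 231 245 202 165 217 237 204 169 119 106 104  76  64  64  72  73 105 101 199 235 242 247 247 247 247 247 247 247]
 [105 105 105 105 105 105 242 237 147 124  90  88  73  72 110 105 106  80 130  94  99  74  72  72  72  69 145 235 245 247 247 247 247 247]
 [105 106 105 104 105 122 247 217 122  92  73  73 136 140 118 110 108 112 209 226 229 220 187 110  76  71  73  70 197 238 247 247 247 247]
 [105 105 105 104 105 142 241 168  78  71 138 147 186 160 112 130  99 120 197 236 239 244 235 227 221 122  76  72  72  83 233 247 247 247]
 [105 106 104 105 104 138 156  79  73  74 149 172 155  99  73 104  75  85  86  82 113 194 197 235 244 232 190  95  71  72  84 232 247 247]
 [104 104 105 104  98 110  75  99 140 103  74 103  74  94  74  70  72  71  7
[... 6175 characters left out ...]
173]
 [171 170 161 131 102 106 101  80  63  56  55  65  96 119  94  64  55  55  54  55  57  60  68  94 137 169 159 117 149 196 186 173 171 171]
 [171 173 162 109  78  99 119 113  94  77  68  72 100 118  92  65  58  61  62  66  72  81 104 135 157 152 117  96 148 191 182 171 171 171]
 [172 182 181 125  75  81 110 126 127 116 108 105 113 121 108  96  95  96 103 113 110 116 133 144 129 103  88 120 179 206 180 169 168 165]
 [170 189 208 163 101  71  80 100 117 122 131 133 136 138 135 132 130 131 139 147 136 117 106 103  91  87 121 181 223 217 171 153 150 144]
 [169 202 226 207 144 100  89  85  83  86  92  98 102 108 110 108 106 105 107 107 100  94  92 110 130 138 179 226 234 216 148 115 112 107]]
```

Run:
```python
from h import *
np.set_printoptions(precision=1,suppress=True)
for z in (250,252,254): print(at_z('top',(168.0,206.2),z), tri((168.0,206.2),(299.15,132.8)))
print(at_z('top',(173.0,191.9),220))
for y in (304,307,310):
    o,d=ray('side',(299.15,137)); k=(y-o[1])/d[1]; print(y,o+k*d)
```

```text
[548.7 310.  250. ] (array([548.4, 306.6, 258.4]), np.float64(0.3696338656596891))
[548.6 309.2 252. ] (array([548.4, 306.6, 258.4]), np.float64(0.3696338656596891))
[548.5 308.4 254. ] (array([548.4, 306.6, 258.4]), np.float64(0.3696338656596891))
[585.5 311.1 220. ]
304 [548.  304.  244.8]
307 [548.1 307.  243.8]
310 [548.3 310.  242.8]
```

Request:
carry_out:
  slide:
    - [0.1,0.15,0.1]
    - [0.3,0.68,0.166]
    - [0.3,0.68,0.166]
    - [0.3,0.68,0.166]
    - [0.3,0.68,0.166]
    - [0.3,0.68,0.166]
    - [0.3,0.68,0.166]
    - [0.3,0.68,0.166]
    - [0.3,0.68,0.166]
    - [0.3,0.68,0.166]
  dr:
    - [0,0,-0.19]
    - [0,0,-0.19]
    - [0,0,-0.19]
    - [0,0,-0.19]
    - [0,0,-0.19]
    - [0,0,-0.19]
    - [0,0,-0.19]
    - [0,0,-0.19]
    - [0,0,-0.19]
    - [0,0,-0.19]
  gripper: [60,60,60,60,60,60,60,60,60,60]

```text
clock: 37.53
eef_pos: [478.6, 136.9, 398.6]
eef_rot: [-3.139, -0.0, 1.985]
wrist_force: [0.0, -0.4, -0.7]
finger_gap: 56.6
finger_force: 0.0
```

Request:
carry_out:
  slide:
    - [0.281,0.678,0]
    - [0.281,0.678,0]
    - [0.281,0.678,0]
    - [0.281,0.678,0]
    - [0.281,0.678,0]
    - [0.281,0.678,0]
    - [0.281,0.678,0]
    - [0.281,0.678,0]
    - [0.281,0.678,0]
    - [0.281,0.678,0]
  dr:
    - [0,0,-0.19]
    - [0,0,-0.19]
    - [0,0,-0.19]
    - [0,0,-0.19]
    - [0,0,-0.19]
    - [0,0,-0.19]
    - [0,0,-0.19]
    - [0,0,-0.19]
    - [0,0,-0.19]
    - [0,0,-0.19]
  gripper: [58,58,58,58,58,58,58,58,58,58]

```text
clock: 38.37
eef_pos: [549.3, 306.3, 398.2]
eef_rot: [-3.141, 0.003, 0.79]
wrist_force: [0.3, -0.2, 0.0]
finger_gap: 54.8
finger_force: 0.0
```

Request:
carry_out:
  slide:
    - [0,0,0]
    - [0,0,0]
    - [0,0,-0.05]
    - [0,0,-0.1]
    - [0,0,-0.15]
    - [0,0,-0.2]
    - [0,0,-0.25]
    - [0,0,-0.3]
    - [0,0,-0.3]
    - [0,0,-0.3]
  dr:
    - [0,0,-0.045]
    - [0,0,-0.045]
    - [0,0,-0.045]
    - [0,0,-0.045]
    - [0,0,-0.045]
    - [0,0,-0.045]
    - [0,0,-0.045]
    - [0,0,-0.045]
    - [0,0,-0.045]
    - [0,0,-0.045]
  gripper: [58,58,58,58,58,58,58,58,58,58]

```text
clock: 39.2
eef_pos: [549.5, 306.3, 327.6]
eef_rot: [3.141, -0.004, 0.514]
wrist_force: [-3.8, -1.9, 24.8]
finger_gap: 54.6
finger_force: 12.2
```

Request:
carry_out:
  slide:
    - [0,0,0]
    - [0,0,0]
    - [0,0,0]
    - [0,0,0]
    - [0,0,0]
    - [0,0,0]
  dr:
    - [0,0,0]
    - [0,0,0]
    - [0,0,0]
    - [0,0,0]
    - [0,0,0]
    - [0,0,0]
  gripper: [0,0,0,0,0,0]
  newtons: 25

```text
clock: 39.7
eef_pos: [549.1, 307.4, 327.6]
eef_rot: [-3.14, -0.005, 0.515]
wrist_force: [-3.2, 6.1, 24.3]
finger_gap: 39.6
finger_force: 35.9
```

Request:
carry_out:
  slide:
    - [0,0,0.024]
    - [0,0,0.024]
    - [0,0,0.024]
    - [0,0,0.024]
    - [0,0,0.024]
    - [0,0,0.024]
    - [0,0,0.024]
    - [0,0,0.024]
    - [0,0,0.024]
  dr:
    - [0,0,0]
    - [0,0,0]
    - [0,0,0]
    - [0,0,0]
    - [0,0,0]
    - [0,0,0]
    - [0,0,0]
    - [0,0,0]
    - [0,0,0]
  gripper: [50,50,50,0,0,0,0,0,0]
  newtons: 25

```text
clock: 40.45
eef_pos: [548.3, 307.2, 330.0]
eef_rot: [3.141, 0.002, 0.516]
wrist_force: [0.5, 1.2, -10.4]
finger_gap: 39.8
finger_force: 25.0
```

Run:
```python
from h import *
s=read_state(); print({k:s[k] for k in('eef_pos','wrist_force','moment','finger_gap')})
```

```text
{'eef_pos': array([548.28556898, 307.24854183, 330.00204712]), 'wrist_force': array([  0.50777936,   1.19952522, -10.42973261]), 'moment': array([ 0.00115869, -0.21006823,  0.01849647]), 'finger_gap': 39.83084246744525}
```

Request:
carry_out:
  slide:
    - [0,0,0]
    - [0,0,0]
    - [0,0,0]
    - [0,0,0]
    - [0,0,0]
    - [0,0,0]
    - [0,0,0]
    - [0,0,0]
    - [0,0,0]
    - [0,0,0]
  dr:
    - [0,0,0.016]
    - [0,0,0.032]
    - [0,0,0.048]
    - [0,0,0.064]
    - [0,0,0.08]
    - [0,0,0.096]
    - [0,0,0.112]
    - [0,0,0.128]
    - [0,0,0.144]
    - [0,0,0.16]
  gripper: [0,0,0,0,0,0,0,0,0,0]

```text
clock: 41.28
eef_pos: [547.2, 308.1, 330.0]
eef_rot: [-3.137, 0.0, 1.527]
wrist_force: [-10.6, 3.8, -8.6]
finger_gap: 39.4
finger_force: 25.0
```

Request:
carry_out:
  slide:
    - [0,0,0]
    - [0,0,0]
    - [0,0,0]
    - [0,0,0]
    - [0,0,0]
    - [0,0,0]
    - [0,0,0]
    - [0,0,0]
    - [0,0,0]
    - [0,0,0]
  dr:
    - [0,0,0.016]
    - [0,0,0.032]
    - [0,0,0.048]
    - [0,0,0.064]
    - [0,0,0.08]
    - [0,0,0.096]
    - [0,0,0.112]
    - [0,0,0.128]
    - [0,0,0.144]
    - [0,0,0.16]
  gripper: [0,0,0,0,0,0,0,0,0,0]

```text
clock: 42.12
eef_pos: [546.1, 307.6, 329.9]
eef_rot: [-3.135, -0.006, 2.532]
wrist_force: [-24.4, -2.7, -5.1]
finger_gap: 39.9
finger_force: 25.0
```

Request:
carry_out:
  slide:
    - [0,0,0]
    - [0,0,0]
    - [0,0,0]
    - [0,0,0]
    - [0,0,0]
    - [0,0,0]
    - [0,0,0]
    - [0,0,0]
    - [0,0,0]
    - [0,0,0]
  dr:
    - [0,0,0.016]
    - [0,0,0.032]
    - [0,0,0.048]
    - [0,0,0.064]
    - [0,0,0.08]
    - [0,0,0.096]
    - [0,0,0.112]
    - [0,0,0.128]
    - [0,0,0.144]
    - [0,0,0.16]
  gripper: [0,0,0,0,0,0,0,0,0,0]

```text
clock: 42.95
eef_pos: [546.1, 306.3, 329.9]
eef_rot: [-3.141, -0.011, -2.746]
wrist_force: [-26.4, -14.2, -3.1]
finger_gap: 39.3
finger_force: 25.0
```

Run:
```python
from h import *
s=read_state(); print({k:s[k] for k in('eef_pos','wrist_force','moment','finger_gap','joints')})
```

```text
{'eef_pos': array([546.10058579, 306.31975223, 329.91551774]), 'wrist_force': array([-26.37882176, -14.1905027 ,  -3.10240775]), 'moment': array([-2.44209992,  4.682931  , -0.08619294]), 'finger_gap': 39.3014789354527, 'joints': array([ 4.52761316e-01,  4.60258887e-01,  1.23905639e+00, -2.09546954e-04,
        1.45330204e+00, -1.51327033e+00])}
```

Request:
carry_out:
  slide:
    - [-0.005,-0.002,0]
    - [-0.01,-0.005,0]
    - [-0.01,-0.005,0]
    - [-0.01,-0.005,0]
    - [-0.01,-0.005,0]
    - [-0.01,-0.005,0]
    - [-0.01,-0.005,0]
    - [-0.01,-0.005,0]
    - [-0.01,-0.005,0]
    - [-0.01,-0.005,0]
  dr:
    - [0,0,0]
    - [0,0,-0.015]
    - [0,0,-0.03]
    - [0,0,-0.045]
    - [0,0,-0.06]
    - [0,0,-0.075]
    - [0,0,-0.09]
    - [0,0,-0.1]
    - [0,0,-0.1]
    - [0,0,-0.1]
  gripper: [0,0,0,0,0,0,0,0,0,0]

```text
clock: 43.78
eef_pos: [545.0, 306.7, 330.0]
eef_rot: [-3.141, -0.003, 2.904]
wrist_force: [-5.8, 3.3, -11.5]
finger_gap: 39.4
finger_force: 25.0
```

Request:
carry_out:
  slide:
    - [0,0,0]
    - [0,0,0]
    - [0,0,0]
    - [0,0,0]
    - [0,0,0.06]
    - [0,0,0.12]
    - [0,0,0.2]
    - [0,0,0.3]
    - [0,0,0.36]
    - [0,0,0.36]
  dr:
    - [0,0,0]
    - [0,0,0]
    - [0,0,0]
    - [0,0,0]
    - [0,0,0]
    - [0,0,0]
    - [0,0,0]
    - [0,0,0]
    - [0,0,0]
    - [0,0,0]
  gripper: [58,58,58,58,58,58,58,58,58,58]

```text
clock: 44.62
eef_pos: [546.0, 306.1, 425.2]
eef_rot: [3.138, 0.005, 2.903]
wrist_force: [-0.9, -0.7, 0.2]
finger_gap: 54.5
finger_force: 0.0
```

Request:
carry_out:
  slide:
    - [-0.15,0,0]
    - [-0.3,0,0]
    - [-0.45,0,0]
    - [-0.6,0,0]
    - [-0.75,0,0]
    - [-0.75,0,0]
    - [-0.75,0,0]
  dr:
    - [0,0,0]
    - [0,0,0]
    - [0,0,0]
    - [0,0,0]
    - [0,0,0]
    - [0,0,0]
    - [0,0,0]
  gripper: [58,58,58,58,58,58,58]

```text
clock: 45.2
eef_pos: [357.3, 306.1, 421.3]
eef_rot: [3.141, 0.001, 2.905]
wrist_force: [0.1, -0.5, -0.2]
finger_gap: 54.5
finger_force: 0.0
```

Run:
```python
from h import *
np.set_printoptions(precision=1,suppress=True,linewidth=250,threshold=10000)
t=snap('top','top9.png'); print(cv2.cvtColor(t,cv2.COLOR_RGB2GRAY)[190:222,158:190])
print(red(t,(160,190,180,200)))
cv2.imwrite('pics/c8.png',cv2.resize(t[183:233,152:212],None,fx=10,fy=10,interpolation=cv2.INTER_CUBIC)[:,:,::-1])
```

```text
[[107 108 107 108 107 106 217 247 245 244 247 247 246 233 133 107 102 155 212 213 213 237 238 236 243 247 247 244 241 236 231 226]
 [107 108 108 108 108 107 234 246 206 168 220 239 208 173 120 109 107  77  65  65  73  74 107 103 203 238 243 247 247 247 247 247]
 [108 108 107 108 108 108 243 238 150 126  92  90  74  74 112 106 105  82 134  97 101  77  73  74  74  73 148 237 246 247 247 247]
 [107 107 107 107 108 126 247 221 125  94  75  74 139 144 121 111 117 116 212 229 232 224 191 113  76  73  76  72 202 240 247 247]
 [107 108 108 107 107 146 242 173  80  73 141 167 191 161 134 114 122 119 208 238 242 245 238 231 225 125  77  75  74  85 235 247]
 [108 107 107 108 108 140 159  81 104 231 200 187 163  82  88  75  98  77 115  77 133 199 202 237 245 234 195  97  73  74  84 235]
 [108 107 107 108 100 112  77 102 162 247 244 105  87  75  74  75  87  74  86  76  87  75  97  98 194 242 245 210 103  74  73  85]
 [107 107 107 105  84  74  75 116 162 245 247 141  78  74  73  74  73  74  74  73  75  83 112  78  95 144 241 245 232 115  74  74]
 [107 107 107  94  73  84  86 112  93 166 215 138  8
[... 2455 characters left out ...]
 70 186 159  99  72  95  72  70  70  67  66  63  63  64  63  63  65  76  66  76  65  69  93 165 198 155  79  66]
 [103 147 235 143  75 155 208 144  85 111  72  69  70  69  70  76  65  64  64  63  63  89  67  80  65  93 163 198 155  85  65  65]
 [104 196 247 211  82  69 154 185 209 115  82  79  70  70  69  92  68  67  63  76  64  79  64  93 144 167 189 153  85  66  64  76]
 [104 233 246 205  98  71  69 155 230 201 209 146 102  80  69 104  73  83  66  80  74  94 147 169 206 187 134  81  66  64  78 154]
 [103 242 245 147 124  79  72  68 106 210 231 216 225 163 151 143 125 132 121 150 154 168 198 188 173 117  70  64  65 100 158 212]]
[(np.float64(172.9), np.float64(191.9), 14, (172, 190, 3, 5))]
```

View pics/c8.png

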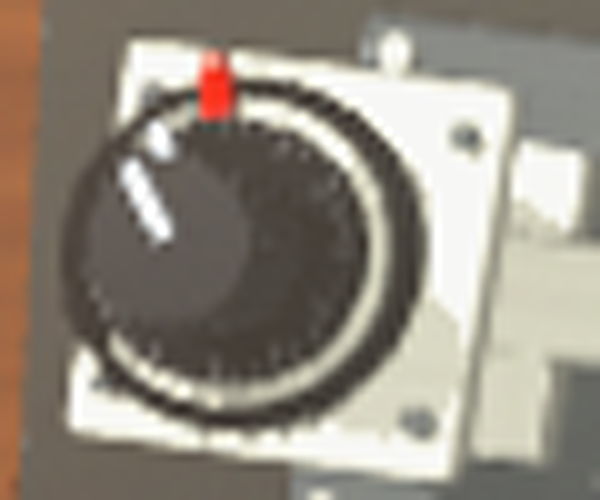

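```bash
cat >> h.py <<'E'
def fitline(im,box,th,z):
    g=cv2.cvtColor(im,cv2.COLOR_RGB2GRAY).astype(float); u0,u1,v0,v1=box
    P,W=[],[]
    for v in range(v0,v1):
        for u in range(u0,u1):
            w=g[v,u]-th
            if w>0: P.append(at_z('top',(u,v),z)[:2]); W.append(w)
    P,W=np.array(P),np.array(W); c=(P*W[:,None]).sum(0)/W.sum(); q=P-c
    e,V=np.linalg.eigh((q*W[:,None]).T@q/W.sum()); d=V[:,1]
    return c,d,np.sqrt(e)
E
python3 - <<'E'
from h import *
np.set_printoptions(precision=2,suppress=True)
i0=cv2.imread('pics/top8.png')[:,:,::-1].copy(); i1=cv2.imread('pics/top9.png')[:,:,::-1].copy()
for im,b in((i0,(168,178,204,212)),(i1,(164,170,199,208))):
    c,d,e=fitline(im,b,105,261); print('stripe',c,d,np.arctan2(d[1],d[0]),e)
for zs in (222,226,230):
    print(zs)
    c,d,e=fitline(i0,(181,186,208,214),90,zs); print('skirt0',c,np.arctan2(d[1],d[0]),'end',at_z('top',(186.8,211.8),zs)[:2])
    c,d,e=fitline(i1,(166,169,195,199),110,zs); print('skirt1',c,np.arctan2(d[1],d[0]),'end',at_z('top',(167,194.5),zs)[:2],at_z('top',(166.8,195),zs)[:2])
    for p in ((173,191.9),(172.95,195.2)): print('tab',at_z('top',p,zs)[:2])
E
```

```text
stripe [544.76 295.94] [0.31 0.95] 1.2521345667637584 [1.72 5.14]
stripe [556.21 310.35] [-0.88 -0.48] -2.637993429500749 [1.56 5.56]
222
skirt0 [540.28 283.44] 1.2158037552541796 end [537.63 275.21]
skirt1 [574.17 323.51] -2.981986312626094 end [578.82 324.57] [577.61 325.  ]
tab [585.24 310.39]
tab [577.26 310.16]
226
skirt0 [540.05 282.04] 1.2158037552541738 end [537.42 273.84]
skirt1 [573.8  321.93] -2.9819863126260877 end [578.43 322.99] [577.22 323.42]
tab [584.82 308.87]
tab [576.87 308.64]
230
skirt0 [539.82 280.63] 1.2158037552541763 end [537.2  272.47]
skirt1 [573.43 320.36] -2.981986312626076 end [578.03 321.41] [576.83 321.83]
tab [584.4  307.35]
tab [576.49 307.13]
```

Run:
```python
from h import *
np.set_printoptions(precision=2,suppress=True,linewidth=200)
t=cv2.imread('pics/top8.png')[:,:,::-1].astype(float); s=cv2.imread('pics/side8.png')[:,:,::-1].astype(float)
def cen(w,box):
    u0,u1,v0,v1=box; a=np.clip(w[v0:v1,u0:u1],0,None); V,U=np.mgrid[v0:v1,u0:u1]; return (U*a).sum()/a.sum(),(V*a).sum()/a.sum()
g=t.mean(2); gs=s.mean(2)
a=cen(g-110,(168,178,204,212)); b=cen(gs-85,(296,301,131,136)); print('stripe',a,b,tri(a,b))
rt=t[...,0]-t[...,1:].max(2); rs=s[...,0]-s[...,1:].max(2)
a=cen(rt-40,(168,178,186,199)); b=cen(rs-40,(304,318,138,150)); print('tab',a,b,tri(a,b))
print(rs[138:150,304:318].astype(int)); print(rt[186:199,168:178].astype(int))
```

```text
stripe (np.float64(172.1363885088919), np.float64(207.63816689466486)) (np.float64(298.23379461034233), np.float64(132.360524399126)) (array([544.77, 294.87, 263.93]), np.float64(0.3707430036036578))
tab (np.float64(173.06569965870307), np.float64(191.5273037542662)) (np.float64(311.0901898734177), np.float64(142.57120253164558)) (array([587.2 , 310.58, 221.12]), np.float64(1.9253115642012428))
[[  3   5   7   8   7   8   7   7   8   8   8   8   7   8]
 [  4   5   6   7   7   7   6   7   8   8   8   8   8   8]
 [  4   4   5   7   7   8  10  11  11   9   9   8   8   6]
 [  4   4   5   6  10  23  41  50  47  31  13   8   8   7]
 [  5   5   6   8  22  65 111 126 114  73  23   8   7   7]
 [  6   5   6   6  21  61 105 127 111  67  20   8   7   6]
 [  6   6   5   5  10  25  46  68  60  38  14   7   7   8]
 [  5   5   5   5   4   7  13  20  17  12   7   6   7   7]
 [  5   5   3   3   3   3   4   5   4   4   5   7   7   8]
 [  4   3   3   2   3   4   4   4   3   4   5   8   8   9]
 [  4   4   3   3   5   3   4   4   2   2   9  13  14  17]
 [  4   4   3   2   2   3   4   2   2   5  18  29  32  34]]
[[  8   9   9   9   9   8   7   9   8   8]
 [  2   3   5   5   6   8   9   8   9   7]
 [  0   0   1   1  55  82  47   2   2   5]
 [  0   0   0   1  92 107 100   6   0   1]
 [  0   0   0  19 163 196 163  49   5   1]
 [  1   1   3  46 180 197 186  59  11   7]
 [  6   6   7   8 192 199 196  75   5   4]
 [  9   9   5   5 180 192 193  60   3   1]
 [  4   6   4   4 134 130 111  26   4   1]
 [  4   6   5   6   7   6   7   5   7   7]
 [  8   7   8   7   7   7   6   6   5   7]
 [  8   8   7   6   6   7   7   6   6   6]
 [  7   8   7   8   7   7   6   6   7   6]]
```

Request:
carry_out:
  slide:
    - [0.15,0,0]
    - [0.3,0,0]
    - [0.45,0,0]
    - [0.6,0,0]
    - [0.754,0,0]
    - [0.754,0,0]
    - [0.754,0,0]
    - [0.754,0,0]
  dr:
    - [0,0,0]
    - [0,0,0]
    - [0,0,0]
    - [0,0,0]
    - [0,0,0]
    - [0,0,0]
    - [0,0,0]
    - [0,0,0]
  gripper: [58,58,58,58,58,58,58,58]

```text
clock: 45.92
eef_pos: [547.4, 305.8, 420.0]
eef_rot: [-3.141, -0.001, 2.903]
wrist_force: [-0.8, -0.5, 0.8]
finger_gap: 54.5
finger_force: 0.0
```

Request:
carry_out:
  slide:
    - [0,0,-0.06]
    - [0,0,-0.12]
    - [0,0,-0.18]
    - [0,0,-0.24]
    - [0,0,-0.3]
    - [0,0,-0.34]
    - [0,0,-0.356]
    - [0,0,-0.356]
    - [0,0,-0.356]
  dr:
    - [0,0,0]
    - [0,0,0]
    - [0,0,0]
    - [0,0,0]
    - [0,0,0]
    - [0,0,0]
    - [0,0,0]
    - [0,0,0]
    - [0,0,0]
  gripper: [58,58,58,58,58,58,58,58,58]

```text
clock: 46.67
eef_pos: [546.7, 306.3, 333.2]
eef_rot: [3.141, 0.001, 2.904]
wrist_force: [-0.8, -0.1, -0.2]
finger_gap: 54.3
finger_force: 0.0
```

Request:
carry_out:
  slide:
    - [0,0,0]
    - [0,0,0]
    - [0,0,0]
    - [0,0,0]
    - [0,0,0]
    - [0,0,0]
  dr:
    - [0,0,0]
    - [0,0,0]
    - [0,0,0]
    - [0,0,0]
    - [0,0,0]
    - [0,0,0]
  gripper: [0,0,0,0,0,0]
  newtons: 15

```text
clock: 47.17
eef_pos: [546.9, 306.1, 332.8]
eef_rot: [3.141, 0.001, 2.904]
wrist_force: [-0.8, -1.3, 5.9]
finger_gap: 39.7
finger_force: 15.0
```

Request:
carry_out:
  slide:
    - [0,0,0]
    - [0,0,0]
    - [0,0,0]
    - [0,0,0]
    - [0,0,0]
    - [0,0,0]
    - [0,0,0]
    - [0,0,0]
    - [0,0,0]
  dr:
    - [0,0,-0.01]
    - [0,0,-0.02]
    - [0,0,-0.03]
    - [0,0,-0.04]
    - [0,0,-0.05]
    - [0,0,-0.0626]
    - [0,0,-0.0626]
    - [0,0,-0.0626]
    - [0,0,-0.0626]
  gripper: [0,0,0,0,0,0,0,0,0]

```text
clock: 47.92
eef_pos: [546.9, 306.0, 332.8]
eef_rot: [3.141, 0.001, 2.51]
wrist_force: [-1.3, -0.4, 6.2]
finger_gap: 39.6
finger_force: 15.0
```

Good (low side forces). Release, back off and measure.

Request:
carry_out:
  slide:
    - [0,0,0]
    - [0,0,0]
    - [0,0,0]
    - [0,0,0]
    - [0,0,0.06]
    - [0,0,0.12]
    - [0,0,0.2]
    - [0,0,0.3]
    - [0,0,0.36]
    - [0,0,0.36]
  dr:
    - [0,0,0]
    - [0,0,0]
    - [0,0,0]
    - [0,0,0]
    - [0,0,0]
    - [0,0,0]
    - [0,0,0]
    - [0,0,0]
    - [0,0,0]
    - [0,0,0]
  gripper: [58,58,58,58,58,58,58,58,58,58]

```text
clock: 48.75
eef_pos: [546.9, 306.2, 425.6]
eef_rot: [3.137, 0.002, 2.51]
wrist_force: [-0.5, 0.7, 0.9]
finger_gap: 54.4
finger_force: 0.0
```

Request:
carry_out:
  slide:
    - [-0.15,0,0]
    - [-0.3,0,0]
    - [-0.45,0,0]
    - [-0.6,0,0]
    - [-0.75,0,0]
    - [-0.75,0,0]
    - [-0.75,0,0]
  dr:
    - [0,0,0]
    - [0,0,0]
    - [0,0,0]
    - [0,0,0]
    - [0,0,0]
    - [0,0,0]
    - [0,0,0]
  gripper: [58,58,58,58,58,58,58]

```text
clock: 49.33
eef_pos: [358.2, 306.2, 422.0]
eef_rot: [3.141, 0.0, 2.512]
wrist_force: [0.3, 0.7, -0.5]
finger_gap: 54.4
finger_force: 0.0
```

Run:
```python
from h import *
np.set_printoptions(precision=3,suppress=True,linewidth=250,threshold=10000)
t=snap('top','top10.png'); s=snap('side','side10.png'); g=cv2.cvtColor(t,cv2.COLOR_RGB2GRAY); print(g[186:209,160:182])
c,d,e=fitline(t,(164,172,198,208),108,262); print(c,np.arctan2(d[1],d[0]),e)
A=cv2.resize(t[183:233,152:202],None,fx=8,fy=8,interpolation=cv2.INTER_CUBIC); B=cv2.resize(s[125:175,275:325],None,fx=8,fy=8,interpolation=cv2.INTER_CUBIC)
cv2.imwrite('pics/c9.png',np.hstack([A,B])[:,:,::-1])
```

```text
[[109 108 110 109 109 103 111 106 107 108 109 108 107 109 108 109 108 108 108 108 108 108]
 [109 109 109 109 128 223 223 215 217 209 173 160 135 113 109 104 108 108 109 109 108 108]
 [109 109 109 108 148 247 247 247 247 246 243 241 191 172 123 215 214 181 168 153 132 112]
 [109 108 108 108 173 247 247 247 247 247 247 246 184 173 123 237 244 235 230 239 233 225]
 [109 109 108 108 218 247 245 244 247 247 246 233 133 110 104 156 212 214 213 237 239 237]
 [108 109 109 108 235 246 207 170 220 239 210 174 121 108 108  79  67  66  74  75 108 104]
 [108 108 108 108 243 238 150 127  94  90  76  75 113 109 108  82 133  97 103  78  75  75]
 [108 108 108 127 247 221 125  94  77  76 141 145 176 132 111 116 217 230 233 224 192 113]
 [108 108 108 147 242 174  81  75 141 152 206 161 244 188 118 127 208 239 241 246 245 233]
 [108 109 108 141 160  83  75  80 165 168 185  88 247 217 104  89  75  89 108 221 237 239]
 [109 107 101 113  77 102 164  87 113  79  88  76 247 221  96  75  75  74  85  93  76 115]
 [108 106  85  75  77 109 191  87  93  76  75  75 247 236 104  75  75  75  96  78  75 105]
 [107  9
[... 344 characters left out ...]
73  71  75]
 [ 73  88  95  98  97  97  97 214 247 137  95  96  96  95  96  86  73  75  71  68  69  74]
 [ 75  98  98  97  97  97  97 213 247 141  96  96  96  95  94  96  77  75  72  70  71  71]
 [ 75  94  96  96  96  97  96 214 247 156  98  96  95  95  95  94  85  71  72  72  71  70]
 [ 78  96  95  95  96  96  95 191 247 181 102  94  94  94  94  94  92  69  76  71  70  70]
 [ 79  95  94  95  95  95  94 131 243 161  98  94  93  94  94  94  94  71  80  73  71  71]
 [ 80  93  93  94  94  94  94  93  94  94  94  94  94  94  94  93  93  71  71  71  71  70]
 [ 90  93  94  93  94  93  94  93  93  94  93  93  94  93  94  94  90  72  72  72  73  70]]
[557.494 306.285] -3.019705500125137 [1.455 5.705]
```

View pics/c9.png

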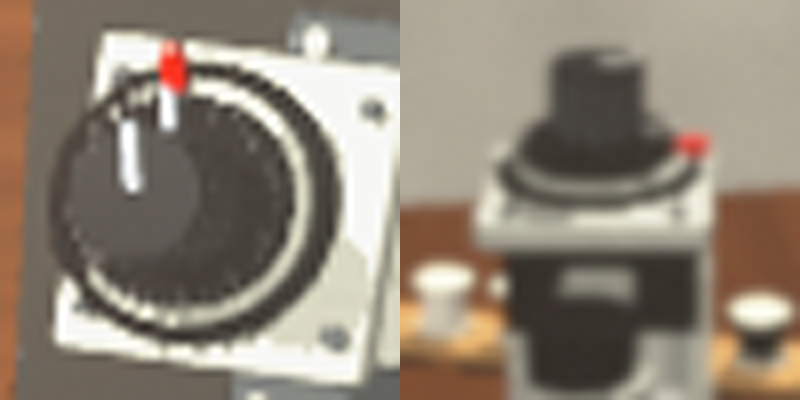

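Run:
```python
import cv2,numpy as np
t=cv2.imread('pics/top10.png'); s=cv2.imread('pics/side10.png')
A=cv2.resize(t[185:255,200:300],None,fx=4,fy=4,interpolation=cv2.INTER_CUBIC); B=cv2.resize(s[165:235,260:330],None,fx=5.5,fy=5.5,interpolation=cv2.INTER_CUBIC)
C=cv2.resize(t[170:220,345:425],None,fx=4,fy=4,interpolation=cv2.INTER_CUBIC)
o=np.zeros((500,800,3),np.uint8); o[:280,:400]=A; o[:385,400:785]=B; o[285:485,:320]=C
cv2.imwrite('pics/c10.png',o)
```

```text
(no output)
```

View pics/c10.png

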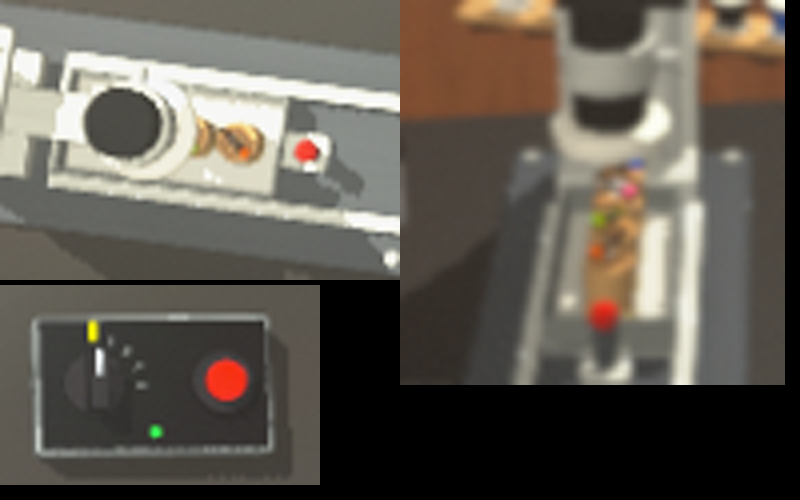

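Request:
carry_out:
  slide:
    - [0,-0.16,0]
    - [0,-0.32,0]
    - [0,-0.48,0]
    - [0,-0.64,0]
    - [0,-0.8,0]
    - [0,-0.96,0]
    - [0,-1,0]
    - [0,-1,0]
  dr:
    - [0,0,0]
    - [0,0,0]
    - [0,0,0]
    - [0,0,0]
    - [0,0,0]
    - [0,0,0]
    - [0,0,0]
    - [0,0,0]
  gripper: [0,0,0,0,0,0,0,0]

```text
clock: 50.1
eef_pos: [360.2, 53.6, 421.8]
eef_rot: [-3.141, -0.0, 2.505]
wrist_force: [-0.1, 1.0, -0.8]
finger_gap: 4.6
finger_force: 0.0
```

Request:
carry_out:
  slide:
    - [0.07,-0.14,0]
    - [0.14,-0.28,0]
    - [0.21,-0.42,0]
    - [0.28,-0.56,0]
    - [0.35,-0.7,0]
    - [0.42,-0.84,0]
    - [0.5,-1,0]
    - [0.5,-1,0]
    - [0.5,-1,0]
  dr:
    - [0,0,0]
    - [0,0,0]
    - [0,0,0]
    - [0,0,0]
    - [0,0,0]
    - [0,0,0]
    - [0,0,0]
    - [0,0,0]
    - [0,0,0]
  gripper: [0,0,0,0,0,0,0,0,0]

```text
clock: 50.85
eef_pos: [485.7, -195.1, 420.1]
eef_rot: [-3.141, -0.003, 2.508]
wrist_force: [-0.0, 1.3, 0.8]
finger_gap: 1.0
finger_force: 0.0
```

Request:
carry_out:
  slide:
    - [0.12,-0.08,0]
    - [0.24,-0.16,0]
    - [0.36,-0.24,-0.1]
    - [0.48,-0.318,-0.2]
    - [0.48,-0.318,-0.35]
    - [0.48,-0.318,-0.5]
    - [0.48,-0.318,-0.65]
    - [0.48,-0.318,-0.8]
    - [0.48,-0.318,-0.8]
    - [0.48,-0.318,-0.8]
  dr:
    - [0,0,0]
    - [0,0,0]
    - [0,0,0]
    - [0,0,0]
    - [0,0,0]
    - [0,0,0]
    - [0,0,0]
    - [0,0,0]
    - [0,0,0]
    - [0,0,0]
  gripper: [0,0,0,0,0,0,0,0,0,0]

```text
clock: 51.68
eef_pos: [604.6, -271.9, 221.6]
eef_rot: [-3.141, -0.003, 2.511]
wrist_force: [0.5, -0.3, 2.5]
finger_gap: 0.2
finger_force: 0.0
```

Request:
carry_out:
  slide:
    - [0,0,-0.08]
    - [0,0,-0.16]
    - [0,0,-0.22]
    - [0,0,-0.25]
    - [0,0,-0.265]
    - [0,0,-0.28]
    - [0,0,-0.292]
    - [0,0,-0.292]
    - [0,0,-0.292]
    - [0,0,-0.292]
  dr:
    - [0,0,0]
    - [0,0,0]
    - [0,0,0]
    - [0,0,0]
    - [0,0,0]
    - [0,0,0]
    - [0,0,0]
    - [0,0,0]
    - [0,0,0]
    - [0,0,0]
  gripper: [0,0,0,0,0,0,0,0,0,0]

```text
clock: 52.52
eef_pos: [605.1, -273.3, 151.0]
eef_rot: [3.141, 0.003, 2.51]
wrist_force: [1.8, 2.1, 5.9]
finger_gap: 0.3
finger_force: 3.1
```

Request:
carry_out:
  slide:
    - [0,0,-0.006]
    - [0,0,-0.012]
    - [0,0,-0.012]
    - [0,0,-0.012]
    - [0,0,-0.012]
  dr:
    - [0,0,0]
    - [0,0,0]
    - [0,0,0]
    - [0,0,0]
    - [0,0,0]
  gripper: [0,0,0,0,0]

```text
clock: 52.93
eef_pos: [605.3, -273.4, 150.5]
eef_rot: [3.141, 0.004, 2.51]
wrist_force: [-8.5, 7.6, 27.7]
finger_gap: 0.2
finger_force: 13.9
```

Request:
carry_out:
  slide:
    - [0,0,0.05]
    - [0,0,0.15]
    - [0,0,0.3]
    - [0,0,0.45]
    - [0,0,0.6]
    - [-0.15,0,0.7]
    - [-0.3,0,0.7]
    - [-0.45,0,0.7]
    - [-0.6,0,0.7]
    - [-0.6,0,0.7]
  dr:
    - [0,0,0]
    - [0,0,0]
    - [0,0,0]
    - [0,0,0]
    - [0,0,0]
    - [0,0,0]
    - [0,0,0]
    - [0,0,0]
    - [0,0,0]
    - [0,0,0]
  gripper: [0,0,0,0,0,0,0,0,0,0]

```text
clock: 53.77
eef_pos: [449.8, -273.1, 321.9]
eef_rot: [-3.141, -0.0, 2.508]
wrist_force: [1.1, -0.0, -0.5]
finger_gap: 0.3
finger_force: 0.0
```

Run:
```python
from h import *
t=snap('top','top11.png'); s=snap('side','side11.png')
c,d,e=fitline(t,(164,172,198,208),108,262); print('dial',np.arctan2(d[1],d[0]))
w=blobs(t,(0,0,130),(180,70,255),(360,378,180,203),2); print('lamp',w)
a=red(t,(230,330,205,260)); b=red(s,(260,330,200,290)); print(tri(a[0][:2],b[0][:2]))
p=cv2.imread('pics/top10.png')[:,:,::-1]; q=cv2.imread('pics/side10.png')[:,:,::-1]
print(np.abs(p[200:255,240:300].astype(int)-t[200:255,240:300]).max(), np.abs(q[190:230,280:312].astype(int)-s[190:230,280:312]).max())
```

```text
dial -2.9849887936437494
lamp [(np.float64(369.5), np.float64(188.8), 13, (369, 186, 2, 7))]
(array([519.6453205 ,  79.00428577,  55.05519373]), np.float64(2.0783564111011983))
9 101
```

Run:
```python
from h import *
t=cv2.imread('pics/top11.png');s=cv2.imread('pics/side11.png');p=cv2.imread('pics/top10.png');q=cv2.imread('pics/side10.png')
d=np.abs(s.astype(int)-q).max(2)[180:235,275:320]; v,u=np.where(d>25); print(len(u),(u.min()+275,u.max()+275,v.min()+180,v.max()+180) if len(u) else '')
print(np.abs(p.astype(int)-t).max(2)[186:230,158:195].max())
g=lambda a:cv2.cvtColor(a,cv2.COLOR_BGR2GRAY)
np.set_printoptions(linewidth=200,threshold=9999)
print(g(t)[192:208,164:177]); print(d[:,:][::1][5:52:2,5:37:2])
```

```text
300 (np.int64(275), np.int64(304), np.int64(180), np.int64(234))
36
[[242 235 146 123  91  88  73  72 112 108 105  80 131]
 [246 216 123  91  73  71 136 139 174 130 111 113 212]
 [240 167  78  72 136 147 199 157 242 183 113 122 202]
 [155  79  72  75 160 162 178  85 247 211 101  85  72]
 [ 74  99 159  85 109  76  85  72 247 217  92  71  73]
 [ 74 105 185  85  90  73  72  72 246 232 100  72  72]
 [119  73 106 194 199  93  78  77 218 222  98  72  72]
 [132  85  88 241 243 116  91  88 125 126  81  77  74]
 [ 89  95  95 241 245 119  93  94  93  85  80  77  72]
 [ 96  95  94 233 246 124  93  93  92  93  87  72  66]
 [ 95  94  94 207 247 132  93  91  92  92  93  84  71]
 [ 93  93  94 209 247 136  92  91  93  92  92  91  74]
 [ 93  93  93 208 247 152  95  92  91  91  91  90  81]
 [ 92  93  92 185 247 175  97  92  90  91  91  91  90]
 [ 92  91  92 127 241 155  96  90  91  90  91  91  90]
 [ 91  90  90  90  90  90  90  91  90  91  91  90  89]]
[[ 15  10  30  62  39  10  37  37  40  80 120 113  40   6   7   6]
 [  7   4   3   4  50  88  26  31  83 106 119  83  10   3   6   6]
 [ 12   9   9   8
[... 757 characters left out ...]
   6   7   7   8   5   8   7]
 [  5   5   5   7   5   7   6   6   5   7   8   6   7   6   7   7]
 [  4   4   4   6   5   7   7   7   7   6   5   6   8   5   6   7]
 [  5   5   6   5   6   7   6   5   7   6   5   7   6   5   7   8]
 [  6   6   6   6   6   9   7   5   7   8   6   8   5   7   7   8]
 [  4   5   6   4   5   7   7   6   6   8   5   7   8   9   7   8]
 [  5   5   6   5   5   6   5   5   6   7   4   4   6   5   6   8]
 [  4   6   7   6   5   5   5   5   5   6   6   4   5   5   5   7]
 [  4   6   5   5   6   5   6   5   5   4   5   4   6   5   6   8]
 [  4   6   5   3   5   5   5   6   5   4   6   5   6   6   5   8]
 [  4   7   6   7   4   3   6   8   6   5   8   6   4   4   5   9]]
```

```bash
python3 -c "
from cell import *
print(sign_off())"
```

```text
the job is handed in; nothing more can be done
None
```

The job is handed in, with no verdict returned. All four flies stand upright in the tray and the tray is home. The dial is on the red tab (within an estimated 2 mm, last turned clockwise), the lamp knob is at the yellow mark, and the shutter was pressed fully and released.

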